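# Reload the gang drilling jig and lock its sprung clamp bar

## Robot

A 6-joint arm with a two-finger parallel gripper is mounted at the origin on the work surface. World frame = base frame: x ahead of the robot, y to its left, z up, the work surface at z = 0. Lengths are in m, angles in rad, forces in N, time in s.
With the tool pointing down it reaches from about 0.35 to 1 m from the base axis. Payload 7.1 kg.
Tool frame: the origin (TCP) lies on the centre line of the jaws, within the pads' length; the fingertips stand 25 mm ahead of it and the grasp point (between the pads) lies 6 mm ahead of it; z points along the fingers, y is the line along which they close (so a half turn about z gives the same grasp; the last joint's range is limited). The gripper opens to 85 mm and grips with 20 to 120 N. Pads are 22 mm wide; open, the fingers measure 114 mm over their backs; the gripper's body (76 mm by 85 mm) begins 54 mm behind the grasp point. The pads swing forward as they close: fully open they stand 13 mm farther back than shut.
Start: joints at [-1.243, 0.423, 1.63, -0, 1.089, -0.019], TCP at [0.212, -0.588, 0.256] pointing down, gripper open.
Joint ranges: [-3, 3], [-0.9, 2.11], [0.09, 2.58], [-1.31, 4.45], [0.11, 2.69], [-2.54, 2.54]. Speed limits (rad/s): [2.39, 2.39, 3.01, 3.14, 3.14, 3.14].

## Interface

Orientations are given as a unit quaternion [w, x, y, z].
In Python, from workcell import readout, camera, get_calibration, robot, spotter gives the robot as it stands. The module is installed in compiled form; this text tells all that it offers.
- The arm moves only by the tool play_rows, never from a script. Its argument "rows" is a list of rows, each a list of 6 numbers: the shift along the tool's x, y, z in mm, then the turn, a rotation vector about the tool's x, y, z in degrees. In form: [[x, y, z, rx, ry, rz], ...]. A call has exactly 5 rows; each row shifts and turns the commanded pose from where the row before left it, along the tool's axes as they then stand; what a row does not reach is not made up. A row lasts 1/8 s, in which the tool goes at most 62.5 mm and 10.7 degrees, less where a joint would pass 70% of its speed; a pose out of reach is approached as far as the arm can. A call is refused whole if a number of a shift passes 62.5 or a number of a turn 10.7, either way. A call with a gripper value outside its range is refused whole. "hand" is the closure, from 0 (fully open) to 1 (shut), set as the call begins (left out, the last holds). The fingers move at their own pace and stop on an object; "squeeze" is the grip in N (left out, the last holds). Time passes only in rows, so rows that do not move let the fingers close, or fill a call up. It gives the time, the measured TCP pose, the force, the opening and the grip force at its end, in the units of the state.
- readout.get_obs(): the state, without advancing time (a new reading comes with each control period).
- camera(name): name is "scene" or "top" or "wrist"; returns the picture (400x640x3 uint8, red, green, blue); there is no depth.
- get_calibration(name): a dict with "fx", "fy", "cx", "cy" (pixels), "R" (3x3) and "t" (3): a world point X has camera coordinates R X + t. Camera axes: x right, y down, z forward; pixel columns grow to the right and rows downward; lengths in m; the calibration is good to about 2 mm. A picture is of the moment at which its call begins: read the wrist's pose just before it. get_calibration takes no time and is no camera call; for the wrist camera it gives the pose at the moment of the call.
- robot.sign_off(): hands the job in; it is judged then, once.
Trained networks look in the newest picture that a camera, given by its name, has taken for a name from the list of things; names that differ only in an ending like _2 or _b are one class to them, and where a whole thing is asked for, a point or a joint stands for the part that bears it (a point fixed in the world has none). Each returns a list of dicts, best first, with "conf" (0 to 1); they miss things now and then, are a little off and sometimes report something else, mostly with a low value. They report only what shows in the picture. A call takes as long as a camera call.
- spotter.search_frame(thing, camera): "extent" ([centre column, centre row, width, height] in pixels, round what is visible of it).
- spotter.masks_of(thing, camera): "region" (400x640 bool, what is visible of it) and "extent" ([centre column, centre row, width, height] in pixels, round what is visible of it).
- spotter.pinpoint(thing, camera): "uv" ([column, row] in pixels: a listed point, or the origin of a listed thing).
The state is a dict: "clock": time; "joint_positions": joint angles; "joint_vel": joint speeds; "tau": joint torques, N m; "ee_pos": TCP position; "eef_rot": TCP orientation; "contact_force": force on the tool from outside, world axes, zero at the start; "moment": the same for the moment, N m; "finger_gap": finger opening in m; "gripper_force": force on a finger pad.
Only numpy, scipy, OpenCV 4.12 (cv2) and the standard library are available. Lean on these libraries where they do the work, as an engineer would, in place of code of your own. Each camera call takes 0.05 s, during which the arm holds its last target. There are 200 camera calls.

## Task

Change the load of the T-nut drilling jig: turn the red wing latch to unlock it, let the spring-loaded yellow clamp bar swing right open, lift the finished (drilled) nuts out into the blue tray, and stand every blue-topped blank from the black mat upright in a nest of its own, pushed back against the fence with its neck lengthwise along the row. Then swing the bar shut against its spring, hold it there and turn the wings clockwise until they lie fully in line with the bar, so that it stays locked with the blanks clamped. Do not knock the polished guide pillar beside the latch, and leave the other things on the bench alone.

Things in the scene. Friction and masses are not known exactly. Their poses are not given: they have to be found in the camera images.
- jig: drilling jig, fixed: green base plate 103 x 328 x 20 mm with a raised block that carries a row of four nests. Origin on the bench. Its x points from the robot's side to the steel fence, y to the left along the row, z up. In these axes (mm) the bar's pivot axis is at (-25, 112); with the bar shut the latch axis is at (-25, -125)
- row (a point): middle of the row of nests, on their floor, 30 mm above the bench; axes as the jig. A nut is home when its centre line is at x = 0 here, foot against the fence (face at x = +18 mm, 10 mm high, 14 mm wide). Nest centres: y = +63, +21, -21, -63 mm; nests are 35 mm wide between ribs 8 mm high and 7 mm thick, open to the front (-x)
- pivot (a point): top of the yellow clamp bar (16 x 252 x 18 mm, 32 to 50 mm above the bench) on its upright pivot at the jig's left end, a dark coil spring above; turns with the bar. Latch axis 237 mm away. When shut the bar's lip overhangs the nuts' feet by 4 mm, 2 mm above them, and its face pushes loose nuts back to within 1 mm of the fence
- clampbar (a joint): angle of the yellow clamp bar: 0 = shut along the fronts of the nests, 0.85 rad = open stop; opening, its free end swings out towards the robot, clockwise from above. A damped torsion spring always drives it open: 1.4 N m shut, 0.7 N m open (6 and 3 N at the latch). Held by the latch it reads up to about 0.01
- wing (a joint): angle of the red wing latch relative to the bar: 0 = unlocked, wings across the bar; pi/2 = stop, locked, wings in line with the bar; grows clockwise from above. Locking puts a hook under the bar behind a keeper pin: it holds from about 1.1 rad on and goes in only with the bar held fully shut (under 0.01 rad). Friction (0.07 N m) keeps it where it is left
- wing_grip (a point): middle of the red wings, on the latch axis at the bar's free (right) end, 73 mm above the bench: the place to grip. The wings are one straight blade 58 mm long, 8 mm thick and 24 mm high (61 to 85 mm above the bench). Own x axis along the wings. Travels with the bar
- pillar: polished guide pillar of the jig, diameter 16 mm, 74 mm high over this origin at its foot (20 mm above the bench). With the bar shut it stands 30 mm in +x and 30 mm in -y (jig axes) of the latch axis: the wing tips pass 5 mm from it; do not knock it with the gripper. A like pillar stands at the jig's left end
- tray_in (a point): blue open tray for finished nuts, loose on the bench, 0.5 kg, 130 (x) x 170 (y) x 30 mm outside, 4 mm walls; this point is the centre of its inner floor, axes along its sides
- blank0_mid (a point): blank (may be absent): dark steel T-slot nut, blue-dyed top, no hole, 0.2 kg. Foot 36 (x) x 30 (y) x 12 mm, on it a neck 22 (x) x 30 (y) x 20 mm, 32 mm high in all; this point is its centre, 16 mm above its underside; z up; same when turned by pi. In a nest its x lies along the jig's x. Starts upright on the black rubber mat (2 mm thick)
- blank1_mid (a point): blank (may be absent): dark steel T-slot nut, blue-dyed top, no hole, 0.2 kg. Foot 36 (x) x 30 (y) x 12 mm, on it a neck 22 (x) x 30 (y) x 20 mm, 32 mm high in all; this point is its centre, 16 mm above its underside; z up; same when turned by pi. In a nest its x lies along the jig's x. Starts upright on the black rubber mat (2 mm thick)
- blank2_mid (a point): blank (may be absent): dark steel T-slot nut, blue-dyed top, no hole, 0.2 kg. Foot 36 (x) x 30 (y) x 12 mm, on it a neck 22 (x) x 30 (y) x 20 mm, 32 mm high in all; this point is its centre, 16 mm above its underside; z up; same when turned by pi. In a nest its x lies along the jig's x. Starts upright on the black rubber mat (2 mm thick)
- blank3_mid (a point): blank (may be absent): dark steel T-slot nut, blue-dyed top, no hole, 0.2 kg. Foot 36 (x) x 30 (y) x 12 mm, on it a neck 22 (x) x 30 (y) x 20 mm, 32 mm high in all; this point is its centre, 16 mm above its underside; z up; same when turned by pi. In a nest its x lies along the jig's x. Starts upright on the black rubber mat (2 mm thick)
- done0_mid (a point): finished nut: bright T-slot nut with a dark drilled hole in its top, same sizes as a blank, may be absent; this point is its centre, 16 mm above its underside. Starts in one of the jig's nests.
- done1_mid (a point): finished nut: bright T-slot nut with a dark drilled hole in its top, same sizes as a blank, may be absent; this point is its centre, 16 mm above its underside. Starts in one of the jig's nests.
- done2_mid (a point): finished nut: bright T-slot nut with a dark drilled hole in its top, same sizes as a blank, may be absent; this point is its centre, 16 mm above its underside. Starts in one of the jig's nests.
- done3_mid (a point): finished nut: bright T-slot nut with a dark drilled hole in its top, same sizes as a blank, may be absent; this point is its centre, 16 mm above its underside. Starts in one of the jig's nests.
- hammer: bystander: hammer lying on the bench
- driver: bystander: screwdriver lying on the bench
- dye: bystander: can of layout dye, diameter 52 mm, 85 mm high
- jaw: bystander: stepped steel vice jaw, about 70 x 45 x 50 mm

How it is judged:
On the way, in this order (a step that is already met when the one before it is completed fails the run):
1. latch unlocked and the clamp bar swung open (value of joint clampbar above 0.7 rad), for 0.2 s.
2. with the bar open, all finished nuts are in the tray and all blanks stand in nests (value of joint clampbar above 0.4 rad and x of blank0_mid in the frame of row between -0.014 and 0.005 m and y of blank0_mid in the frame of row between -0.072 and 0.072 m and z of blank0_mid in the frame of row between 0.011 and 0.02 m and angle between each of blank0_mid, blank1_mid, blank2_mid, blank3_mid's own z axis and vertical below 0.1 rad and x of blank1_mid in the frame of row between -0.014 and 0.005 m and y of blank1_mid in the frame of row between -0.072 and 0.072 m and z of blank1_mid in the frame of row between 0.011 and 0.02 m and x of blank2_mid in the frame of row between -0.014 and 0.005 m and y of blank2_mid in the frame of row between -0.072 and 0.072 m and z of blank2_mid in the frame of row between 0.011 and 0.02 m and x of blank3_mid in the frame of row between -0.014 and 0.005 m and y of blank3_mid in the frame of row between -0.072 and 0.072 m and z of blank3_mid in the frame of row between 0.011 and 0.02 m and x of done0_mid in the frame of tray_in between -0.06 and 0.06 m and y of done0_mid in the frame of tray_in between -0.08 and 0.08 m and z of each of done0_mid, done1_mid, done2_mid, done3_mid in the frame of tray_in below 0.055 m and x of done1_mid in the frame of tray_in between -0.06 and 0.06 m and y of done1_mid in the frame of tray_in between -0.08 and 0.08 m and x of done2_mid in the frame of tray_in between -0.06 and 0.06 m and y of done2_mid in the frame of tray_in between -0.08 and 0.08 m and x of done3_mid in the frame of tray_in between -0.06 and 0.06 m and y of done3_mid in the frame of tray_in between -0.08 and 0.08 m), for 0.2 s.
3. bar shut against its spring and the latch turned in (value of joint clampbar below 0.02 rad and value of joint wing above 1.35 rad), for 0.2 s.
At the end, for the whole second after the job is handed in: clamp bar shut (under 0.02 rad) and wing latch locked (over 1.35 rad of its 1.57); every blank upright in a nest, within about 4 mm of home at the fence, at rest; every finished nut lying in the blue tray, at rest (all of step 3 and x of blank0_mid in the frame of row between -0.004 and 0.003 m and y of blank0_mid in the frame of row between -0.072 and 0.072 m and z of blank0_mid in the frame of row between 0.011 and 0.02 m and angle between each of blank0_mid, blank1_mid, blank2_mid, blank3_mid's own z axis and vertical below 0.1 rad and linear speed of each of blank0, blank1, blank2, blank3, done0, done1, done2, done3 below 0.02 m/s and x of blank1_mid in the frame of row between -0.004 and 0.003 m and y of blank1_mid in the frame of row between -0.072 and 0.072 m and z of blank1_mid in the frame of row between 0.011 and 0.02 m and x of blank2_mid in the frame of row between -0.004 and 0.003 m and y of blank2_mid in the frame of row between -0.072 and 0.072 m and z of blank2_mid in the frame of row between 0.011 and 0.02 m and x of blank3_mid in the frame of row between -0.004 and 0.003 m and y of blank3_mid in the frame of row between -0.072 and 0.072 m and z of blank3_mid in the frame of row between 0.011 and 0.02 m and x of done0_mid in the frame of tray_in between -0.06 and 0.06 m and y of done0_mid in the frame of tray_in between -0.08 and 0.08 m and z of each of done0_mid, done1_mid, done2_mid, done3_mid in the frame of tray_in below 0.055 m and x of done1_mid in the frame of tray_in between -0.06 and 0.06 m and y of done1_mid in the frame of tray_in between -0.08 and 0.08 m and x of done2_mid in the frame of tray_in between -0.06 and 0.06 m and y of done2_mid in the frame of tray_in between -0.08 and 0.08 m and x of done3_mid in the frame of tray_in between -0.06 and 0.06 m and y of done3_mid in the frame of tray_in between -0.08 and 0.08 m); the robot touches nothing.
It fails at once if the polished pillar beside the latch is knocked by the gripper (over 8 N) (contact force between any of the fingers, the arm and pillar above 8 N).
It fails at once if a bystander on the bench is moved more than 30 mm (distance of any of hammer, driver, dye, jaw from where it was at the start of the episode above 0.03 m).
Of blank0, blank1, blank2, blank3 only 2 to 4 are there at a start; the rules pass over those that are not, and their reading is None.
Of done0, done1, done2, done3 only 2 to 3 are there at a start; the rules pass over those that are not, and their reading is None.
At some moment in a run one of tray may be knocked a few centimetres aside while the robot is not near it.
Once in a run the grip may slacken for a moment while it holds something.
It also fails if it takes over 210 s, if anything falls off the work surface, if the arm or the gripper's body presses on something with over 40 N, if the wrist force passes 120 N, or if a joint passes its speed limit or range.

## Working session

There is one attempt and no reset: what is moved stays moved. The work goes in short steps, Python scripts to look and compute and a tool call to move; the robot and the scene stay as the last step left them, time stands still between calls to the robot, and variables do not carry over. Pictures are saved under pics/ and viewed, at most 15 in all, crops included, and the job is handed in when it is done.

Besides the shell and the picture viewer there is one more tool, called after "Call:" as name(argument=value, ...) on one line, values as JSON. play_rows: Moves the arm, as the interface text tells. Its arguments: {"type":"object","properties":{"rows":{"type":"array","items":{"type":"array","items":{"type":"number"}}},"hand":{"type":"number"},"squeeze":{"type":"number"}},"required":["rows"]}

```bash
mkdir -p pics
cat > h.py <<'E'
import numpy as np, cv2, json
from workcell import readout, camera, get_calibration, robot, spotter
def snap(cam,name=None):
    im=camera(cam); 
    if name: cv2.imwrite(f'pics/{name}.png',im[:,:,::-1])
    return im
def ray(cal,uv,z):
    R=np.array(cal['R']);t=np.array(cal['t'])
    d=R.T@np.array([(uv[0]-cal['cx'])/cal['fx'],(uv[1]-cal['cy'])/cal['fy'],1.]);c=-R.T@t
    return c+d*(z-c[2])/d[2]
def proj(cal,X):
    p=np.array(cal['R'])@np.array(X)+np.array(cal['t']);return np.array([cal['fx']*p[0]/p[2]+cal['cx'],cal['fy']*p[1]/p[2]+cal['cy']])
E
python3 - <<'E'
from h import *
o=readout.get_obs();print({k:np.round(v,3).tolist() for k,v in o.items()})
for c in('top','scene'):
    cal=get_calibration(c);snap(c,c+'0')
    print(c,cal['fx'],np.round(-np.array(cal['R']).T@np.array(cal['t']),3))
    for n,z in [('jig',0),('row',.03),('pivot',.05),('wing_grip',.073),('pillar',.02),('tray_in',.004),('blank0_mid',.018),('done0_mid',.046),('hammer',0),('driver',0),('dye',0),('jaw',0)]:
        for r in spotter.pinpoint(n,c):
            if r['conf']>.2: print(n,round(r['conf'],2),np.round(r['uv'],1),np.round(ray(cal,r['uv'],z),3))
E
```

```text
{'clock': 0.0, 'joint_positions': [-1.243, 0.424, 1.631, 0.0, 1.089, -0.019], 'joint_vel': [0.001, -0.001, 0.0, -0.001, -0.002, 0.001], 'tau': [0.003, -55.738, -28.174, 0.0, 0.008, -0.0], 'ee_pos': [0.212, -0.587, 0.256], 'eef_rot': [-0.001, 0.985, 0.173, -0.0], 'contact_force': [-0.572, 0.099, 0.807], 'moment': [0.01, -0.054, -0.067], 'gripper_force': 0.0, 'finger_gap': 0.085}
top 458.7292841853795 [ 0.347 -0.004  1.232]
jig 0.6 [362.9 187.1] [ 0.623 -0.134  0.   ]
row 0.89 [361.2 181.4] [ 0.632 -0.127  0.03 ]
pivot 0.94 [321.4 194.2] [ 0.594 -0.019  0.05 ]
wing_grip 0.69 [408.4 189.1] [ 0.6   -0.243  0.073]
pillar 0.63 [412.3 180.2] [ 0.636 -0.266  0.02 ]
tray_in 0.81 [212.5 197.9] [0.596 0.278 0.004]
blank0_mid 0.45 [267.7 255. ] [0.438 0.124 0.018]
done0_mid 0.65 [337.1 177. ] [ 0.641 -0.062  0.046]
hammer 0.96 [483.1 243. ] [ 0.466 -0.451  0.   ]
driver 0.6 [263.7 159.5] [0.705 0.139 0.   ]
dye 0.73 [142.5 188.8] [0.625 0.474 0.   ]
jaw 0.59 [461.9 178.2] [ 0.645 -0.406  0.   ]
scene 449.45650579695604 [ 1.122 -0.503  1.153]
jig 0.92 [299.2 243.6] [ 0.625 -0.124  0.   ]
row 0.79 [297.4 239. ] [ 0.623 -0.128  0.03 ]
pivot 0.69 [321.2 208.3] [ 0.598 -0.017  0.05 ]
wing_grip 0.64 [262.8 253.8] [ 0.617 -0.241  0.073]
pillar 0.62 [259.9 274.4] [ 0.638 -0.272  0.02 ]
tray_in 0.92 [389.  168.7] [0.603 0.272 0.004]
tray_in 0.24 [260.2 273.2] [ 0.628 -0.266  0.004]
blank0_mid 0.68 [324.9 159.7] [0.449 0.129 0.018]
done0_mid 0.7 [315.  220.7] [ 0.617 -0.057  0.046]
hammer 0.82 [170.7 273.7] [ 0.468 -0.454  0.   ]
driver 0.56 [380.9 210.5] [0.698 0.139 0.   ]
dye 0.77 [432.5 147.4] [0.632 0.453 0.   ]
dye 0.63 [316.3 221. ] [ 0.599 -0.036  0.   ]
jaw 0.67 [219.5 305.3] [ 0.631 -0.402  0.   ]
jaw 0.62 [168.7 272.4] [ 0.461 -0.456  0.   ]
```

Run:
```python
import cv2,numpy as np
a=cv2.imread('pics/top0.png')[120:300,110:510]; b=cv2.imread('pics/scene0.png')[110:330,140:480]
cv2.imwrite('pics/top0c.png',cv2.resize(a,None,fx=2,fy=2,interpolation=cv2.INTER_CUBIC)); cv2.imwrite('pics/scene0c.png',cv2.resize(b,None,fx=2.3,fy=2.3,interpolation=cv2.INTER_CUBIC))
```

```text
(no output)
```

View pics/top0c.png

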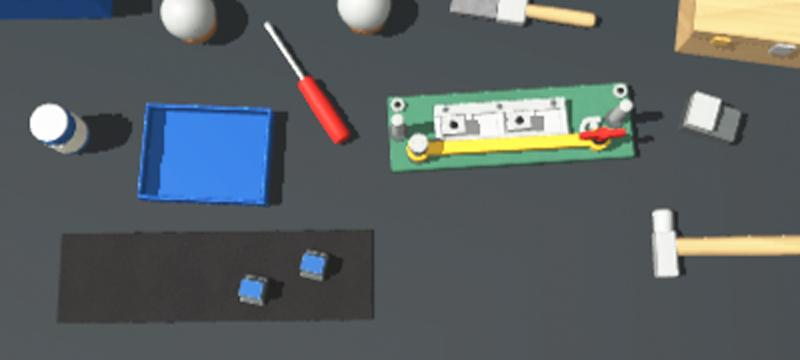

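View pics/scene0c.png

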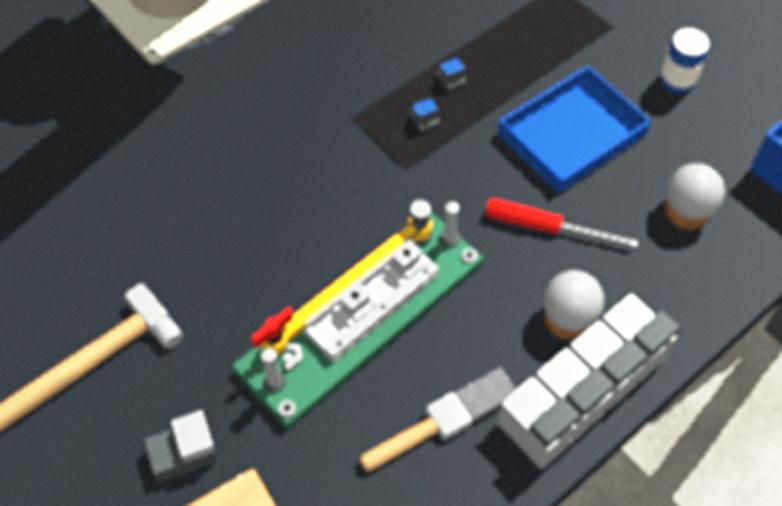

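```bash
cat >> h.py <<'E'
from scipy.spatial.transform import Rotation as Ro
from scipy.optimize import least_squares
def Rt(a):
    a=np.radians(a);y=np.array([np.cos(a),np.sin(a),0]);z=np.array([0,0,-1.]);return np.c_[np.cross(y,z),y,z]
def pose():
    o=readout.get_obs();q=o['eef_rot'];return np.array(o['ee_pos']),Ro.from_quat([q[1],q[2],q[3],q[0]]).as_matrix(),o
def go(*wps,p=None,R=None):
    """wps: (x,y,z,alpha_deg,nrows) -> prints rows"""
    if p is None: p,R,o=pose(); print('at',np.round(p*1000,1),'a',round(np.degrees(np.arctan2(R[1,1],R[0,1])),1),'clk',round(o['clock'],1))
    rows=[]
    for x,y,z,a,n in wps:
        T=Rt(a);P=np.array([x,y,z])
        for k in range(n,0,-1):
            d=np.round(R.T@(P-p)*1000/k,1); w=np.round(np.degrees(Ro.from_matrix(R.T@T).as_rotvec())/k,1)
            assert abs(d).max()<=62.5 and np.linalg.norm(d)<62.5 and abs(w).max()<=10.7,(d,w)
            rows.append([float(v)+0 for v in np.r_[d,w]]);p=p+R@d/1000;R=R@Ro.from_rotvec(np.radians(w)).as_matrix()
    while len(rows)%5: rows.append([0]*6)
    for i in range(0,len(rows),5): print(json.dumps([[int(v) if v==int(v) else v for v in r] for r in rows[i:i+5]]))
    return p,R
def fitjig(obs,x0=(.625,-.13,.05)):
    """obs: list of (cal,uv,pt_mm)"""
    def f(v):
        c,s=np.cos(v[2]),np.sin(v[2]);r=[]
        for cal,uv,P in obs:
            P=np.array(P)/1000;X=[v[0]+c*P[0]-s*P[1],v[1]+s*P[0]+c*P[1],P[2]];r+=list(proj(cal,X)-uv)
        return np.array(r)
    s=least_squares(f,x0,loss='soft_l1');return s.x,f(s.x).reshape(-1,2)
def J(v,P):
    c,s=np.cos(v[2]),np.sin(v[2]);return np.array([v[0]+(c*P[0]-s*P[1])/1000,v[1]+(s*P[0]+c*P[1])/1000])
E
python3 - <<'E'
from h import *
PT={'jig':(0,0,0),'row':(0,0,30),'pivot':(-25,112,50),'wing_grip':(-25,-125,73),'pillar':(5,-155,20)}
U={'top':dict(jig=(362.9,187.1),row=(361.2,181.4),pivot=(321.4,194.2),wing_grip=(408.4,189.1),pillar=(412.3,180.2)),
'scene':dict(jig=(299.2,243.6),row=(297.4,239),pivot=(321.2,208.3),wing_grip=(262.8,253.8),pillar=(259.9,274.4))}
obs=[(get_calibration(c),np.array(u),PT[n]) for c in U for n,u in U[c].items()]
v,r=fitjig(obs);print(v,np.degrees(v[2]));print(np.round(r,1).tolist())
w=J(v,(-25,-125));print(w)
m=J(v,(-60,-100))
go((*m,.30,np.degrees(v[2]),15))
E
```

```text
[ 0.62484394 -0.12441413  0.04642942] 2.6602097073049262
[[-3.6, -0.7], [-0.9, 2.6], [-2.2, -0.3], [2.6, -2.2], [4.8, -0.4], [-0.2, 0.1], [1.4, -0.3], [0.1, -1.4], [-5.4, -1.0], [-2.3, 1.4]]
[ 0.60567248 -0.25043974]
at [ 212.4 -587.8  256.3] a -70.1 clk 1.3
[[30.6, -14.5, -2.9, 0, 0, -4.9], [31.7, -11.9, -2.9, 0, 0, -4.8], [32.6, -9.2, -2.9, 0, 0, -4.9], [33.2, -6.3, -2.9, 0, 0, -4.8], [33.6, -3.5, -2.9, 0, 0, -4.9]]
[[33.8, -0.7, -2.9, 0, 0, -4.8], [33.8, 2.2, -2.9, 0, 0, -4.9], [33.5, 5, -2.9, 0, 0, -4.8], [32.9, 7.8, -2.9, 0, 0, -4.9], [32.1, 10.6, -2.9, 0, 0, -4.8]]
[[31.1, 13.3, -2.9, 0, 0, -4.9], [29.9, 15.9, -3, 0, 0, -4.8], [28.4, 18.3, -2.9, 0, 0, -4.9], [26.8, 20.7, -3, 0, 0, -4.8], [25, 22.9, -2.9, 0, 0, -4.9]]
```

Call:
play_rows(rows=[[30.6, -14.5, -2.9, 0, 0, -4.9], [31.7, -11.9, -2.9, 0, 0, -4.8], [32.6, -9.2, -2.9, 0, 0, -4.9], [33.2, -6.3, -2.9, 0, 0, -4.8], [33.6, -3.5, -2.9, 0, 0, -4.9]], hand=0)

```text
clock: 1.92
ee_pos: [0.3322, -0.4668, 0.271]
eef_rot: [0.0, 0.926, 0.377, 0.0]
contact_force: [-0.2, -0.0, -0.5]
finger_gap: 0.0855
gripper_force: 0.0
```

Call:
play_rows(rows=[[33.8, -0.7, -2.9, 0, 0, -4.8], [33.8, 2.2, -2.9, 0, 0, -4.9], [33.5, 5, -2.9, 0, 0, -4.8], [32.9, 7.8, -2.9, 0, 0, -4.9], [32.1, 10.6, -2.9, 0, 0, -4.8]])

```text
clock: 2.55
ee_pos: [0.4512, -0.3465, 0.2855]
eef_rot: [0.0, 0.826, 0.563, 0.0]
contact_force: [0.2, 0.7, 0.7]
finger_gap: 0.0856
gripper_force: 0.0
```

Call:
play_rows(rows=[[31.1, 13.3, -2.9, 0, 0, -4.9], [29.9, 15.9, -3, 0, 0, -4.8], [28.4, 18.3, -2.9, 0, 0, -4.9], [26.8, 20.7, -3, 0, 0, -4.8], [25, 22.9, -2.9, 0, 0, -4.9]])

```text
clock: 3.18
ee_pos: [0.5703, -0.2262, 0.3002]
eef_rot: [0.0, 0.689, 0.724, 0.0]
contact_force: [0.4, -0.4, 0.4]
finger_gap: 0.0856
gripper_force: 0.0
```

Run:
```python
from h import *
p,R,o=pose();print(p,np.degrees(np.arctan2(R[1,1],R[0,1])),o['clock'],o['joint_positions'])
cal=get_calibration('wrist');snap('wrist','w1')
print(cal['fx'],-np.array(cal['R']).T@np.array(cal['t']))
for n,z in [('row',.03),('pivot',.05),('wing_grip',.073),('pillar',.02),('jig',0),('done0_mid',.046)]:
    for r in spotter.pinpoint(n,'wrist'):
        if r['conf']>.2: print(n,round(r['conf'],2),np.round(r['uv'],1),np.round(ray(cal,r['uv'],z),3))
```

```text
[ 0.57030089 -0.22620087  0.30016116] 2.8324974071281037 3.175 [-3.96988768e-01  3.60734954e-01  1.61700476e+00 -2.45599339e-05
  1.16374933e+00 -4.46415449e-01]
338.51802825639214 [ 0.56710729 -0.14568317  0.41670821]
row 0.73 [383.   63.9] [ 0.63  -0.119  0.03 ]
wing_grip 0.83 [354.3 190.6] [ 0.605 -0.248  0.073]
pillar 0.77 [379.2 200.8] [ 0.643 -0.275  0.02 ]
pillar 0.56 [381.7  65.4] [ 0.63 -0.12  0.02]
jig 0.65 [375.9  72.6] [ 0.627 -0.127  0.   ]
```

View pics/w1.png

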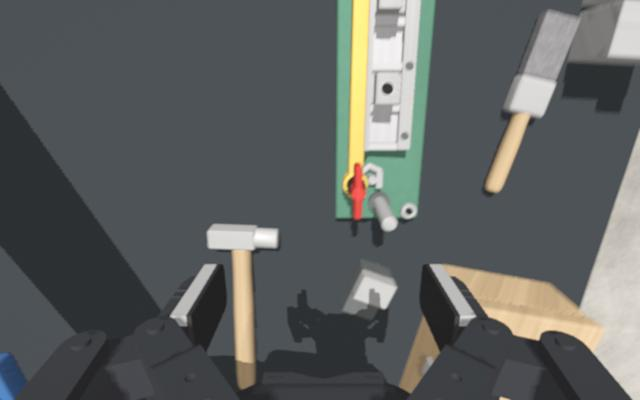

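Run:
```python
from h import *
im=cv2.imread('pics/w1.png');cal=get_calibration('wrist');hsv=cv2.cvtColor(im,cv2.COLOR_BGR2HSV).astype(int)
H,S,V=hsv[...,0],hsv[...,1],hsv[...,2]
red=((H<8)|(H>172))&(S>150)&(V>90);red[:,:300]=0;red[:,450:]=0
ys,xs=np.nonzero(red);W=np.array([ray(cal,(x,y),.08)[:2] for x,y in zip(xs,ys)])
c=W.mean(0);ev,E=np.linalg.eigh(np.cov((W-c).T));d=E[:,1]*np.sign(E[1,1]);print('red',len(xs),c,'mid',(W.max(0)+W.min(0))/2,'dir',np.degrees(np.arctan2(d[1],d[0]))-90,np.ptp(W@d),np.ptp(W@E[:,0]))
yel=(H>18)&(H<35)&(S>150)&(V>120);yel[:,:330]=0;yel[:,400:]=0;yel[160:]=0
ed=[]
for y in range(0,155,3):
    x=np.nonzero(yel[y])[0]
    if len(x)>4: ed.append((ray(cal,(x.min()-.5,y),.05)[:2],ray(cal,(x.max()+.5,y),.05)[:2]))
ed=np.array(ed)
for k in (0,1):
    q=np.polyfit(ed[:,k,1],ed[:,k,0],1);print('edge',k,'x at y=-.1:',np.polyval(q,-.1),'deg',np.degrees(np.arctan(-q[0])))
gr=(H>45)&(H<90)&(S>60)&(V>50)
g=[]
for y in range(0,215,3):
    x=np.nonzero(gr[y,330:440])[0]+330
    if len(x)>4: g.append((ray(cal,(x.min()-.5,y),.02)[:2],ray(cal,(x.max()+.5,y),.02)[:2]))
g=np.array(g)
for k in (0,1):
    q=np.polyfit(g[:,k,1],g[:,k,0],1);r=abs(np.polyval(q,g[:,k,1])-g[:,k,0])<.002;q=np.polyfit(g[r,k,1],g[r,k,0],1);print('plate',k,np.polyval(q,-.1),'deg',np.degrees(np.arctan(-q[0])))
y,x=np.nonzero(gr[:,337:440]);i=y.argmax();print('bottom',ray(cal,(x[i]+337,y[i]+.5),.02))
```

```text
red 493 [ 0.60607293 -0.24839918] mid [ 0.60579255 -0.24884029] dir 4.1248436287589385 0.059877527294846744 0.01456733053037862Traceback (most recent call last):
  File "<stdin>", line 14, in <module>
IndexError: too many indices for array: array is 1-dimensional, but 3 were indexed
```

```bash
cat > plate.py <<'E'
from h import *
im=cv2.imread('pics/w1.png');cal=get_calibration('wrist');hsv=cv2.cvtColor(im,cv2.COLOR_BGR2HSV).astype(int)
H,S,V=hsv[...,0],hsv[...,1],hsv[...,2]
print(hsv[100,350:366].tolist()); print(hsv[100,334:342].tolist())
def line(m,z,c0,c1,r1,nm):
    g=[]
    for y in range(0,r1,3):
        x=np.nonzero(m[y,c0:c1])[0]+c0
        if len(x)>4: g.append((ray(cal,(x.min()-.5,y),z)[:2],ray(cal,(x.max()+.5,y),z)[:2]))
    g=np.array(g)
    for k in (0,1):
        q=np.polyfit(g[:,k,1],g[:,k,0],1)
        for _ in range(3): r=abs(np.polyval(q,g[:,k,1])-g[:,k,0])<.002;q=np.polyfit(g[r,k,1],g[r,k,0],1)
        print(nm,k,r.sum(),np.polyval(q,-.1),np.polyval(q,-.25),'deg',np.degrees(np.arctan(-q[0])))
line((H>12)&(H<40)&(S>120)&(V>100),.05,330,400,160,'bar')
gr=(H>45)&(H<95)&(S>50)&(V>40)
line(gr,.02,325,445,215,'plate')
y,x=np.nonzero(gr[:235,330:440]);i=y.argmax();print('bottom',x[i]+330,y[i],ray(cal,(x[i]+330,y[i]+.5),.02))
E
python3 plate.py
```

```text
[[22, 133, 201], [23, 139, 244], [25, 125, 255], [27, 118, 255], [27, 117, 255], [27, 117, 255], [27, 118, 255], [26, 119, 255], [26, 119, 255], [26, 119, 255], [26, 120, 255], [26, 120, 255], [26, 120, 255], [26, 123, 255], [24, 124, 255], [21, 90, 238]]
[[100, 27, 86], [83, 45, 91], [75, 76, 118], [75, 81, 145], [74, 78, 163], [75, 79, 172], [75, 76, 174], [75, 76, 174]]
bar 0 23 0.5913428479720096 0.5984269763765072 deg 2.703928605836072
bar 1 23 0.6058893343689387 0.614350803687786 deg 3.2286215428473364
plate 0 72 0.5771600086094045 0.5844908573388261 deg 2.797951726960571
plate 1 69 0.6804391292896453 0.6884622215640568 deg 3.061678023259224
bottom 336 218 [ 0.58927993 -0.30257633  0.02      ]
```

Run:
```python
from h import *
go((.606,-.2485,.28,2.9,1),(.606,-.2485,.080,2.9,7),(.606,-.2485,.080,2.9,2))
```

```text
at [ 568.9 -227.7  299.8] a 2.6 clk 3.5
[[-22.5, 36.2, 19.8, 0, 0, -0.3], [0, 0, 28.6, 0, 0, 0], [0, 0, 28.6, 0, 0, 0], [0, 0, 28.6, 0, 0, 0], [0, 0, 28.6, 0, 0, 0]]
[[0, 0, 28.5, 0, 0, 0], [0, 0, 28.6, 0, 0, 0], [0, 0.1, 28.5, 0, 0, 0], [0, 0, 0, 0, 0, 0], [0, 0, 0, 0, 0, 0]]
```

Call:
play_rows(rows=[[-22.5, 36, 20, 0, 0, -0.3], [0, 0, 28.5, 0, 0, 0], [0, 0, 28.5, 0, 0, 0], [0, 0, 28.5, 0, 0, 0], [0, 0, 28.5, 0, 0, 0]], hand=0.62)

```text
clock: 4.15
ee_pos: [0.6059, -0.2489, 0.1652]
eef_rot: [-0.0, 0.689, 0.725, -0.0]
contact_force: [-0.3, 0.2, -0.7]
finger_gap: 0.0325
gripper_force: 0.0
```

Call:
play_rows(rows=[[0, 0, 28.5, 0, 0, 0], [0, 0, 18, 0, 0, 0], [0, 0, 0, 0, 0, 0], [0, 0, 0, 0, 0, 0], [0, 0, 0, 0, 0, 0]])

```text
clock: 4.78
ee_pos: [0.6073, -0.2482, 0.1209]
eef_rot: [0.001, 0.689, 0.725, 0.0]
contact_force: [-0.3, -0.7, 0.3]
finger_gap: 0.0326
gripper_force: 0.0
```

Run:
```python
from h import *
p,R,o=pose();print(np.round(p*1000,1),np.degrees(np.arctan2(R[1,1],R[0,1])),o['finger_gap'],o['contact_force'])
snap('wrist','w2');im=cv2.imread('pics/w2.png');cv2.imwrite('pics/w2c.png',cv2.resize(im[120:400,160:480],None,fx=1.6,fy=1.6))
```

```text
[ 607.3 -248.2  120.9] 2.9626888486214242 0.032579055700996805 [-0.29812273 -0.72208006  0.31926443]
```

View pics/w2c.png

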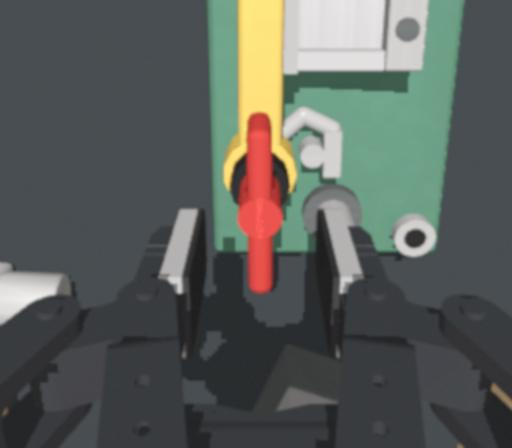

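Run:
```python
from h import *
im=cv2.imread('pics/w2.png');cal=get_calibration('wrist');hsv=cv2.cvtColor(im,cv2.COLOR_BGR2HSV).astype(int)
H,S,V=hsv[...,0],hsv[...,1],hsv[...,2]
red=((H<8)|(H>172))&(S>150)&(V>90);red[:,:300]=0;red[:,360:]=0
ys,xs=np.nonzero(red);print(xs.min(),xs.max(),ys.min(),ys.max())
print(ray(cal,(xs[ys<ys.min()+3].mean(),ys.min()),.083),ray(cal,(xs[ys>ys.max()-3].mean(),ys.max()),.085))
for y in (200,240,290): x=xs[ys==y]; print(y,ray(cal,((x.min()+x.max())/2,y),.085))
# pillar expected
v=(.6246,-.1224,np.radians(2.9))
P=J(v,(5,-155));print('pillar',P,proj(cal,(*P,.094)),proj(cal,(*P,.02)))
for r in spotter.pinpoint('wing_grip','wrist')+spotter.pinpoint('pillar','wrist'): print(r['conf'],r['uv'],ray(cal,r['uv'],.073),ray(cal,r['uv'],.02))
```

```text
309 335 191 302
[ 0.60562268 -0.21442242  0.083     ] [ 0.60911701 -0.27480726  0.085     ]
200 [ 0.60581985 -0.21826603  0.085     ]
240 [ 0.60710734 -0.23902966  0.085     ]
290 [ 0.60880787 -0.26750441  0.085     ]
pillar [ 0.6374355  -0.27694854] [378.1796398  318.76554479] [361.91071654 251.31088188]
0.97 [320.9, 247.6] [ 0.60701861 -0.24916319  0.073     ] [ 0.60811406 -0.27550796  0.02      ]
0.69 [370.1, 249.9] [ 0.63351014 -0.24918969  0.073     ] [ 0.64315654 -0.27554302  0.02      ]
```

Call:
play_rows(rows=[[0, 0, 14, 0, 0, 0], [0, 0, 14, 0, 0, 0], [0, 0, 13, 0, 0, 0], [0, 0, 0, 0, 0, 0], [0, 0, 0, 0, 0, 0]])

```text
clock: 5.55
ee_pos: [0.6067, -0.2479, 0.0784]
eef_rot: [-0.0, 0.689, 0.725, -0.0]
contact_force: [-0.1, -0.5, -0.1]
finger_gap: 0.0326
gripper_force: 0.0
```

Call:
play_rows(rows=[[0, 0, 0, 0, 0, 0], [0, 0, 0, 0, 0, 0], [0, 0, 0, 0, 0, 0], [0, 0, 0, 0, 0, 0], [0, 0, 0, 0, 0, 0]], hand=1, squeeze=60)

```text
clock: 6.18
ee_pos: [0.607, -0.248, 0.0792]
eef_rot: [0.001, 0.689, 0.725, 0.0]
contact_force: [0.2, 0.2, 5.4]
finger_gap: 0.0185
gripper_force: 59.1
```

Call:
play_rows(rows=[[0, 0, 0, 0, 0, -9], [0, 0, 0, 0, 0, -9], [0, 0, 0, 0, 0, -9], [0, 0, 0, 0, 0, -9], [0, 0, 0, 0, 0, -9]])

```text
clock: 6.8
ee_pos: [0.6056, -0.2482, 0.0791]
eef_rot: [-0.001, 0.356, 0.934, -0.0]
contact_force: [-5.4, -2.1, 9.0]
finger_gap: 0.0185
gripper_force: 59.4
```

Call:
play_rows(rows=[[0, 0, 0, 0, 0, -9], [0, 0, 0, 0, 0, -9], [0, 0, 0, 0, 0, -9], [0, 0, 0, 0, 0, -9], [0, 0, 0, 0, 0, -9]])

```text
clock: 7.42
ee_pos: [0.6057, -0.2485, 0.0791]
eef_rot: [-0.001, -0.028, 1.0, -0.0]
contact_force: [-4.2, -2.2, 7.8]
finger_gap: 0.0186
gripper_force: 59.4
```

Call:
play_rows(rows=[[0, 0, 0, 0, 0, -2], [0, 0, 0, 0, 0, 0], [0, 0, 0, 0, 0, 0], [0, 0, 0, 0, 0, 0], [0, 0, 0, 0, 0, 0]])

```text
clock: 8.05
ee_pos: [0.6061, -0.2485, 0.0791]
eef_rot: [-0.0, -0.043, 0.999, -0.0]
contact_force: [-3.4, -1.7, 7.7]
finger_gap: 0.0186
gripper_force: 59.2
```

Run:
```python
from h import *
p,R,o=pose();print(np.round(p*1000,1),np.degrees(np.arctan2(R[1,1],R[0,1])),o['finger_gap'],o['contact_force'],o['moment'],o['joint_positions'])
snap('wrist','w3');im=cv2.imread('pics/w3.png');cv2.imwrite('pics/w3c.png',cv2.resize(im[100:400,120:520],None,fx=1.4,fy=1.4))
```

```text
[ 606.1 -248.5   79.1] 94.89936232051393 0.018554805829511207 [-3.36896449 -1.68510854  7.6738322 ] [-0.30371389  0.57054966 -0.49963025] [-4.07037979e-01  6.90367449e-01  1.64452599e+00 -7.64526783e-04
  8.07094640e-01 -2.06281536e+00]
```

View pics/w3c.png

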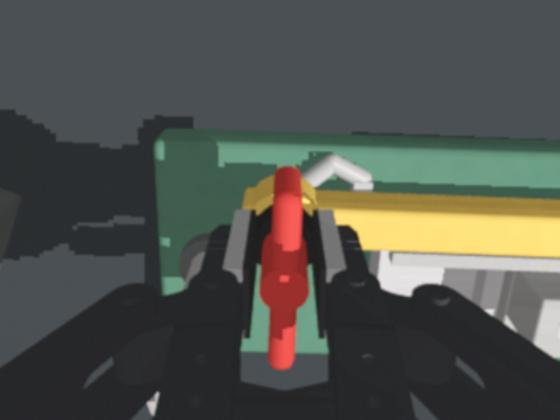

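Call:
play_rows(rows=[[0, 0, 0, 0, 0, 0], [0, 0, 0, 0, 0, 0], [0, 0, 0, 0, 0, 0], [0, 0, 0, 0, 0, 0], [0, 0, 0, 0, 0, 0]], hand=0.4)

```text
clock: 8.72
ee_pos: [0.6066, -0.2478, 0.0784]
eef_rot: [-0.0, -0.043, 0.999, 0.0]
contact_force: [0.1, 0.2, 0.3]
finger_gap: 0.0515
gripper_force: 0.0
```

Call:
play_rows(rows=[[0, 0, -30, 0, 0, 0], [0, 0, -50, 0, 0, 0], [0, 0, -60, 0, 0, 0], [0, 0, -60, 0, 0, 0], [0, 0, 0, 0, 0, 0]])

```text
clock: 9.35
ee_pos: [0.6092, -0.249, 0.2849]
eef_rot: [0.005, -0.043, 0.999, -0.002]
contact_force: [0.1, 0.5, -0.9]
finger_gap: 0.0512
gripper_force: 0.0
```

Run:
```python
from h import *
a=snap('scene','s2');b=snap('top','t2');import numpy as np
cv2.imwrite('pics/st2.png',np.vstack([cv2.resize(a[110:330,140:480,::-1],(700,453))[150:],cv2.resize(b[150:250,310:430,::-1],(350,292))[:, :].repeat(2,1)[:, :700]]))
cal=get_calibration('top')
for r in spotter.pinpoint('wing_grip','top')+spotter.pinpoint('done0_mid','top'): print(r['conf'],r['uv'],ray(cal,r['uv'],.073))
```

```text
0.47 [383.9, 254.0] [ 0.43371818 -0.17430545  0.073     ]
0.68 [338.3, 176.2] [ 0.63622514 -0.0636549   0.073     ]
```

View pics/st2.png

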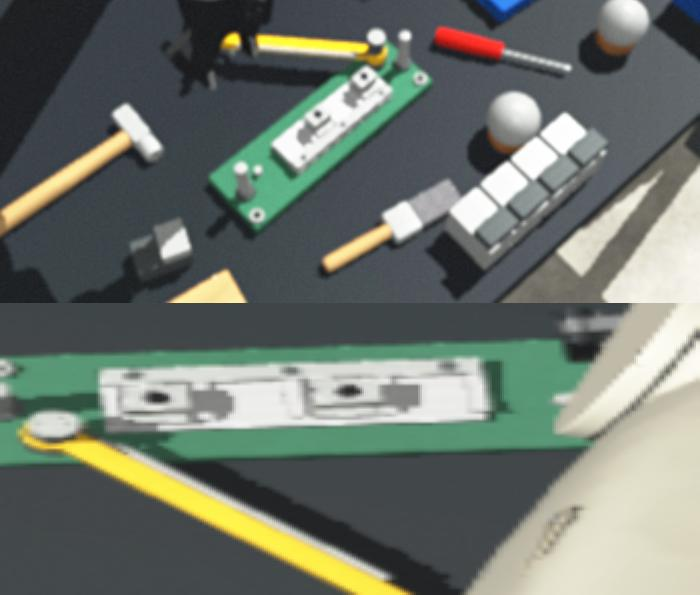

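Run:
```python
from h import *
go((.6214,-.0595,.17,2.9,10))
```

```text
at [ 605.7 -247.5  276.8] a 95.0 clk 9.6
[[-3.2, 18.6, 10.7, 0, 0, 9.2], [-0.2, 18.8, 10.7, 0, 0, 9.2], [2.8, 18.6, 10.7, 0, 0, 9.2], [5.7, 18, 10.7, 0, 0, 9.2], [8.6, 16.8, 10.7, 0, 0, 9.2]]
[[11.1, 15.2, 10.7, 0, 0, 9.2], [13.4, 13.3, 10.7, 0, 0, 9.2], [15.4, 10.9, 10.7, 0, 0, 9.2], [16.9, 8.4, 10.7, -0.1, 0, 9.2], [18, 5.5, 10.7, 0, -0.1, 9.3]]
```

Call:
play_rows(rows=[[-3.2, 18.6, 10.7, 0, 0, 9.2], [-0.2, 18.8, 10.7, 0, 0, 9.2], [2.8, 18.6, 10.7, 0, 0, 9.2], [5.7, 18, 10.7, 0, 0, 9.2], [8.6, 16.8, 10.7, 0, 0, 9.2]])

```text
clock: 10.18
ee_pos: [0.6135, -0.1531, 0.2224]
eef_rot: [-0.002, 0.353, 0.936, -0.0]
contact_force: [-0.2, -0.1, -0.4]
finger_gap: 0.0513
gripper_force: 0.0
```

Call:
play_rows(rows=[[11.1, 15.2, 10.7, 0, 0, 9.2], [13.4, 13.3, 10.7, 0, 0, 9.2], [15.4, 10.9, 10.7, 0, 0, 9.2], [16.9, 8.4, 10.7, -0.1, 0, 9.2], [18, 5.5, 10.7, 0, -0.1, 9.3]])

```text
clock: 10.8
ee_pos: [0.6214, -0.0593, 0.169]
eef_rot: [-0.0, 0.691, 0.723, -0.001]
contact_force: [0.7, 0.4, -0.1]
finger_gap: 0.0514
gripper_force: 0.0
```

Call:
play_rows(rows=[[0, 0, 0, 0, 0, 0], [0, 0, 0, 0, 0, 0], [0, 0, 0, 0, 0, 0], [0, 0, 0, 0, 0, 0], [0, 0, 0, 0, 0, 0]])

```text
clock: 11.42
ee_pos: [0.6227, -0.0604, 0.1718]
eef_rot: [0.001, 0.689, 0.725, 0.0]
contact_force: [0.2, -0.1, -0.1]
finger_gap: 0.0513
gripper_force: 0.0
```

Run:
```python
from h import *
p,R,o=pose();print(np.round(p*1000,1),np.degrees(np.arctan2(R[1,1],R[0,1])))
cal=get_calibration('wrist');snap('wrist','w4')
for n in('done0_mid','row','pivot'):
  for r in spotter.pinpoint(n,'wrist'): print(n,r['conf'],r['uv'],ray(cal,r['uv'],.046 if n[0]=='d' else .03 if n=='row' else .05))
```

```text
[622.7 -60.4 171.8] 2.867853991802329
done0_mid 0.95 [321.6, 196.3] [ 0.62260734 -0.0576978   0.046     ]
row 0.76 [326.1, 257.9] [ 0.62933666 -0.11778657  0.03      ]
pivot 0.78 [286.6, 136.4] [ 0.59601823 -0.01372249  0.05      ]
```

View pics/w4.png

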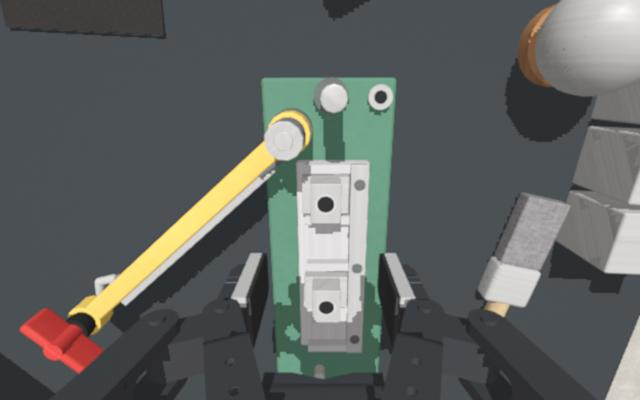

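Run:
```python
from h import *
cal=get_calibration('wrist')
a=ray(cal,(325.5,204),.062);b=ray(cal,(326,308),.062);print(a,b,np.linalg.norm(a-b),np.degrees(np.arctan2(-(a-b)[0],(a-b)[1])))
im=cv2.imread('pics/w4.png');hsv=cv2.cvtColor(im,cv2.COLOR_BGR2HSV).astype(int)
H,S,V=hsv[...,0],hsv[...,1],hsv[...,2];gr=(H>45)&(H<95)&(S>50)&(V>40)
for y in range(90,360,15):
    x=np.nonzero(gr[y,255:405])[0]+255
    l,r=ray(cal,(x.min()-.5,y),.02),ray(cal,(x.max()+.5,y),.02);print(y,np.round(l[:2]*1000,1),np.round(r[:2]*1000,1))
g=im[190:220,310:342].mean(2);yy,xx=np.nonzero(g<60);print('hole',xx.mean()+310,yy.mean()+190)
g=im[295:322,310:342].mean(2);yy,xx=np.nonzero(g<60);print('hole',xx.mean()+310,yy.mean()+295)
```

```text
[ 0.62531723 -0.05775759  0.062     ] [ 0.63022954 -0.1443426   0.062     ] 0.08672425018465534 3.247136130469885
90 [572.8  16.1] [675.2  21.1]
105 [573.5   5.2] [675.7  10.2]
120 [574.2  -6. ] [676.2  -0.9]
135 [612.5 -15.6] [676.8 -12.4]
150 [606.6 -27.7] [677.4 -24.3]
165 [586.  -40.9] [677.9 -36.4]
180 [578.  -53.9] [678.5 -48.9]
195 [577.1 -66.8] [679.2 -61.8]
210 [577.1 -80.1] [679.8 -75. ]
225 [578.7 -93.7] [680.5 -88.7]
240 [ 579.6 -107.8] [ 681.2 -102.8]
255 [ 579.6 -122.3] [ 676.6 -117.6]
270 [ 580.5 -137.3] [ 678.1 -132.5]
285 [ 581.4 -152.7] [ 678.8 -148. ]
300 [ 582.4 -168.7] [ 682.2 -163.8]
315 [ 583.3 -185.1] [ 685.8 -180.2]
330 [ 584.4 -202.2] [ 686.7 -197.2]
345 [ 584.4 -219.8] [ 687.5 -214.9]
hole 325.34265734265733 204.04195804195805
hole 325.9894736842105 307.2526315789474
```

Call:
play_rows(rows=[[2, 1, 25, 0, 0, 0], [0, 0, 25, 0, 0, 0], [0, 0, 25, 0, 0, 0], [0, 0, 18, 0, 0, 0], [0, 0, 10, 0, 0, 0]], hand=0.5)

```text
clock: 12.25
ee_pos: [0.6235, -0.0581, 0.0676]
eef_rot: [0.001, 0.689, 0.725, -0.0]
contact_force: [-0.0, 0.1, 0.1]
finger_gap: 0.0427
gripper_force: 0.0
```

Call:
play_rows(rows=[[0, 0, 0, 0, 0, 0], [0, 0, 0, 0, 0, 0], [0, 0, 0, 0, 0, 0], [0, 0, 0, 0, 0, 0], [0, 0, 0, 0, 0, 0]], hand=1, squeeze=80)

```text
clock: 12.88
ee_pos: [0.6238, -0.0581, 0.0688]
eef_rot: [0.001, 0.689, 0.725, 0.0]
contact_force: [-0.1, 0.2, -0.2]
finger_gap: 0.0203
gripper_force: 79.5
```

Run:
```python
from h import *
p,R,o=pose();print(np.round(p*1000,1),np.degrees(np.arctan2(R[1,1],R[0,1])),o['finger_gap'],o['gripper_force'],np.round(o['contact_force'],1))
cal=get_calibration('top');im=snap('top','t3')[:,:,::-1]
hsv=cv2.cvtColor(im.copy(),cv2.COLOR_BGR2HSV).astype(int);H,S,V=hsv[...,0],hsv[...,1],hsv[...,2]
m=((H>95)&(H<125)&(S>130)&(V>60)).astype(np.uint8);n,l,st,c=cv2.connectedComponentsWithStats(m)
for i in range(1,n):
    if st[i,4]>20: print(st[i],c[i],ray(cal,c[i],.034)[:2])
m2=np.uint8(l==l[198,212]);ct=max(cv2.findContours(m2,0,1)[0],key=cv2.contourArea);r=cv2.minAreaRect(ct);print(r,[np.round(ray(cal,q,.03)[:2],3) for q in cv2.boxPoints(r)],ray(cal,r[0],.03))
for q in spotter.pinpoint('blank0_mid','top'): print(q,ray(cal,q['uv'],.018))
```

```text
[623.8 -58.1  68.8] 2.8717003661947844 0.020257982623517405 79.5445704460144 [-0.1  0.2 -0.2]
[  81   77   87   53 2194] [125.30036463 104.7657247 ] [0.85734887 0.52247428]
[ 179  171   68   51 2978] [211.99563465 195.25520484] [0.59754208 0.27279364]
[133 176  15  16  59] [142.69491525 185.74576271] [0.6257643  0.46061261]
[  0 318  14  82 768] [  4.52083333 352.18619792] [0.19760879 0.78776517]
[ 535  372   78   28 1453] [573.31245699 387.74191328] [ 0.10465057 -0.63218755]
((212.4528045654297, 196.79830932617188), (66.04725646972656, 49.49456024169922), 2.0825655460357666) [array([0.531, 0.361]), array([0.667, 0.362]), array([0.658, 0.182]), array([0.523, 0.185])] [0.5941385  0.27236129 0.03      ]
```

Run:
```python
from h import *
go((.6238,-.058,.16,2.9,3),(.595,.238,.16,2.9,7),(.595,.238,.046,2.9,5))
```

```text
at [623.8 -58.1  68.8] a 2.9 clk 13.0
[[0, 0.1, -30.4, 0, 0, 0], [0, 0, -30.4, 0.1, 0, 0], [0, 0, -30.4, 0, 0.1, 0], [42.4, -2, 0, 0, 0, 0], [42.4, -2, 0, 0, 0, 0]]
[[42.5, -2, 0, 0, 0, 0], [42.4, -2, 0, 0, 0, 0], [42.5, -2, 0, 0, 0, 0], [42.4, -2, 0.1, 0, 0, 0], [42.5, -1.9, 0, 0, 0, 0]]
[[0, 0, 22.8, 0, 0, 0], [0, 0, 22.8, 0, 0, 0], [0, 0, 22.8, 0, 0, 0], [0, 0, 22.8, 0, 0, 0], [-0.1, -0.1, 22.8, 0, 0, 0]]
```

Call:
play_rows(rows=[[0, 0, -30, 0, 0, 0], [0, 0, -30, 0, 0, 0], [0, 0, -30, 0, 0, 0], [42.5, -2, 0, 0, 0, 0], [42.5, -2, 0, 0, 0, 0]])

```text
clock: 13.6
ee_pos: [0.6154, 0.0271, 0.159]
eef_rot: [0.001, 0.69, 0.724, 0.001]
contact_force: [0.4, 0.5, -1.8]
finger_gap: 0.0205
gripper_force: 79.6
```

Call:
play_rows(rows=[[42.5, -2, 0, 0, 0, 0], [42.5, -2, 0, 0, 0, 0], [42.5, -2, 0, 0, 0, 0], [42.5, -2, 0, 0, 0, 0], [42.5, -2, 0, 0, 0, 0]])

```text
clock: 14.22
ee_pos: [0.5943, 0.2398, 0.158]
eef_rot: [0.001, 0.689, 0.725, 0.0]
contact_force: [0.3, -0.3, -1.8]
finger_gap: 0.02
gripper_force: 79.6
```

```bash
cat > tray.py <<'E'
from h import *
import sys
p,R,o=pose();print(np.round(p*1000,1),o['finger_gap'],o['gripper_force'])
cal=get_calibration('scene');snap('scene','s_'+sys.argv[1])
for n,z in(('tray_in',.004),('done0_mid',.02),('blank0_mid',.018)):
    for q in spotter.pinpoint(n,'scene'):
        if q['conf']>.3: print(n,round(q['conf'],2),np.round(q['uv']),np.round(ray(cal,q['uv'],z),3))
E
python3 tray.py a
```

```text
[594.3 239.8 158. ] 0.019991867772326078 79.60468769073486
tray_in 0.83 [389. 168.] [0.6   0.275 0.004]
done0_mid 0.69 [386. 143.] [0.526 0.332 0.02 ]
blank0_mid 0.64 [320. 159.] [0.434 0.119 0.018]
```

Call:
play_rows(rows=[[0, 0, 28, 0, 0, 0], [0, 0, 28, 0, 0, 0], [0, 0, 28, 0, 0, 0], [0, 0, 22, 0, 0, 0], [0, 0, 7, 0, 0, 0]])

```text
clock: 15.05
ee_pos: [0.5942, 0.2372, 0.0436]
eef_rot: [0.001, 0.69, 0.724, -0.001]
contact_force: [0.1, 0.1, -1.4]
finger_gap: 0.02
gripper_force: 79.5
```

Call:
play_rows(rows=[[0, 0, 0, 0, 0, 0], [0, 0, 0, 0, 0, 0], [0, 0, 0, 0, 0, 0], [0, 0, 0, 0, 0, 0], [0, 0, -20, 0, 0, 0]], hand=0.55)

```text
clock: 15.68
ee_pos: [0.5938, 0.2379, 0.0647]
eef_rot: [0.0, 0.689, 0.725, -0.001]
contact_force: [-0.3, -0.7, -0.1]
finger_gap: 0.0383
gripper_force: 0.0
```

Run:
```python
from h import *
go((.594,.239,.17,2.9,3),(.628,-.143,.13,2.9,7),(.628,-.143,.069,2.9,4),(.628,-.143,.069,2.9,1))
```

```text
at [593.8 237.9  64.7] a 2.9 clk 15.7
[[0.3, 0.1, -35.1, 0, 0, 0], [0.3, 0, -35.1, 0, 0.1, 0], [0.3, 0.1, -35.1, -0.1, 0, 0], [-54.7, 2.1, 5.7, 0, 0, 0], [-54.8, 2.1, 5.8, 0, 0, 0]]
[[-54.7, 2.1, 5.7, 0, 0, 0], [-54.8, 2.1, 5.8, 0, 0, 0], [-54.7, 2.1, 5.7, 0, 0, 0], [-54.8, 2.1, 5.8, 0, 0, 0], [-54.7, 2.1, 5.7, 0, 0, 0]]
[[0, 0, 15.3, 0, 0, 0], [0, 0, 15.2, 0, 0, 0], [0, 0, 15.3, 0, 0, 0], [0, 0, 15.2, 0, 0, 0], [0, 0, 0, 0, 0, 0]]
```

Call:
play_rows(rows=[[0, 0, -35, 0, 0, 0], [0, 0, -35, 0, 0, 0], [0, 0, -35, 0, 0, 0], [-55, 2, 5, 0, 0, 0], [-55, 2, 5, 0, 0, 0]])

```text
clock: 16.3
ee_pos: [0.6049, 0.1283, 0.1627]
eef_rot: [0.002, 0.688, 0.725, 0.002]
contact_force: [0.9, 0.2, 0.8]
finger_gap: 0.0383
gripper_force: 0.0
```

Call:
play_rows(rows=[[-55, 2, 5, 0, 0, 0], [-55, 2, 5, 0, 0, 0], [-55, 2, 5, 0, 0, 0], [-55, 2, 5, 0, 0, 0], [-52, 2, 5, 0, 0, 0]])

```text
clock: 16.92
ee_pos: [0.6282, -0.1444, 0.1373]
eef_rot: [0.002, 0.689, 0.725, 0.001]
contact_force: [0.7, 0.1, 0.5]
finger_gap: 0.0385
gripper_force: 0.0
```

Run:
```python
from h import *
p,R,o=pose();cal=get_calibration('wrist');im=snap('wrist','w5')
for q in spotter.pinpoint('done0_mid','wrist')[:2]: print(q,ray(cal,q['uv'],.046))
u=proj(cal,(.629,-.1435,.062)).astype(int);g=im[u[1]-14:u[1]+14,u[0]-14:u[0]+14].mean(2);yy,xx=np.nonzero(g<60);c=(xx.mean()+u[0]-14,yy.mean()+u[1]-14);print(u,len(xx),c,ray(cal,c,.062))
go((.628,-.1435,.069,2.9,4))
```

```text
[322 224] 122 (np.float64(324.5), np.float64(228.77049180327867)) [ 0.63032005 -0.14631236  0.062     ]
at [ 628.3 -147.3  136.9] a 2.6 clk 17.0
[[1, -0.1, 17, 0.1, 0, -0.1], [1, -0.1, 17, 0, 0.1, -0.1], [1, -0.1, 16.9, 0.1, 0, 0], [1, 0, 17, 0, 0.1, -0.1], [0, 0, 0, 0, 0, 0]]
```

Call:
play_rows(rows=[[0.5, 0.5, 17, 0, 0, 0], [0, 0, 17, 0, 0, 0], [0, 0, 17, 0, 0, 0], [0, 0, 17, 0, 0, 0], [0, 0, 0, 0, 0, 0]])

```text
clock: 17.65
ee_pos: [0.6274, -0.1413, 0.0656]
eef_rot: [-0.0, 0.689, 0.725, -0.001]
contact_force: [0.3, -0.2, -0.4]
finger_gap: 0.0381
gripper_force: 0.0
```

Call:
play_rows(rows=[[0, 0, 0, 0, 0, 0], [0, 0, 0, 0, 0, 0], [0, 0, 0, 0, 0, 0], [0, 0, 0, 0, 0, 0], [0, 0, 0, 0, 0, 0]], hand=1)

```text
clock: 18.27
ee_pos: [0.6284, -0.1421, 0.0679]
eef_rot: [0.001, 0.689, 0.725, 0.0]
contact_force: [-0.2, -0.7, 0.8]
finger_gap: 0.02
gripper_force: 80.3
```

Run:
```python
from h import *
p,R,o=pose();print(o['finger_gap'],o['gripper_force'],o['contact_force'])
go((.628,-.1435,.16,2.9,3),(.595,.308,.16,2.9,8),(.595,.308,.046,2.9,4))
```

```text
0.020000209948006695 80.26825189590454 [-0.23050271 -0.73079795  0.76409987]
at [ 628.4 -142.1   67.9] a 2.9 clk 18.3
[[-0.5, -0.1, -30.7, 0, 0, 0], [-0.5, -0.1, -30.7, 0.1, 0, 0], [-0.5, -0.2, -30.7, 0, 0.1, 0], [56.6, -1.3, 0, 0, 0, 0], [56.6, -1.3, 0, 0, 0, 0]]
[[56.6, -1.3, 0, 0, 0, 0], [56.6, -1.3, 0, 0, 0, 0], [56.5, -1.3, 0, 0, 0, 0], [56.6, -1.3, 0.1, 0, 0, 0], [56.5, -1.3, 0, 0, 0, 0]]
[[56.6, -1.3, 0.1, 0, 0, 0], [0, 0, 28.5, 0, 0, 0], [0, 0, 28.5, 0, 0, 0], [0, 0, 28.5, 0, 0, 0], [-0.1, 0, 28.5, 0, 0, 0]]
```

Call:
play_rows(rows=[[0, 0, -31, 0, 0, 0], [0, 0, -31, 0, 0, 0], [0, 0, -30, 0, 0, 0], [56.5, -1.3, 0, 0, 0, 0], [56.5, -1.3, 0, 0, 0, 0]])

```text
clock: 18.9
ee_pos: [0.6201, -0.0286, 0.1601]
eef_rot: [0.002, 0.69, 0.724, 0.001]
contact_force: [1.2, 0.7, -2.1]
finger_gap: 0.0205
gripper_force: 80.1
```

Call:
play_rows(rows=[[56.5, -1.3, 0, 0, 0, 0], [56.5, -1.3, 0, 0, 0, 0], [56.5, -1.3, 0, 0, 0, 0], [56.5, -1.3, 0, 0, 0, 0], [56.5, -1.3, 0, 0, 0, 0]])

```text
clock: 19.52
ee_pos: [0.599, 0.2544, 0.1591]
eef_rot: [0.001, 0.689, 0.725, 0.0]
contact_force: [1.0, -0.6, -1.7]
finger_gap: 0.0203
gripper_force: 80.1
```

Call:
play_rows(rows=[[55, -1.3, 0, 0, 0, 0], [0, 0, 0, 0, 0, 0], [0, 0, 0, 0, 0, 0], [0, 0, 0, 0, 0, 0], [0, 0, 0, 0, 0, 0]])

```text
clock: 20.15
ee_pos: [0.5956, 0.3063, 0.1591]
eef_rot: [0.001, 0.69, 0.724, 0.0]
contact_force: [-0.9, -0.3, -1.2]
finger_gap: 0.0205
gripper_force: 80.1
```

```bash
python3 tray.py b; python3 -c "
from h import *
go((.595,.308,.046,2.9,5))"
```

```text
[595.6 306.3 159.1] 0.02048538642045955 80.05523443222046
tray_in 0.87 [387. 168.] [0.595 0.269 0.004]
done0_mid 0.73 [382. 168.] [0.594 0.243 0.02 ]
blank0_mid 0.67 [325. 157.] [0.44  0.136 0.018]
at [595.5 307.  159.1] a 2.8 clk 20.4
[[0.2, -0.1, 22.6, 0, 0, 0], [0.3, -0.2, 22.6, 0, 0, 0], [0.2, -0.1, 22.6, 0, 0, 0], [0.3, -0.2, 22.7, 0.1, 0, 0], [0.2, -0.1, 22.6, 0, 0.1, -0.1]]
```

Call:
play_rows(rows=[[0, 0, 28, 0, 0, 0], [0, 0, 28, 0, 0, 0], [0, 0, 28, 0, 0, 0], [0, 0, 22, 0, 0, 0], [0, 0, 8, 0, 0, 0]])

```text
clock: 20.98
ee_pos: [0.5949, 0.307, 0.0435]
eef_rot: [0.001, 0.689, 0.725, -0.001]
contact_force: [0.1, 0.5, -2.4]
finger_gap: 0.0201
gripper_force: 80.1
```

Call:
play_rows(rows=[[0, 0, 0, 0, 0, 0], [0, 0, 0, 0, 0, 0], [0, 0, 0, 0, 0, 0], [0, 0, 0, 0, 0, 0], [0, 0, -20, 0, 0, 0]], hand=0.4)

```text
clock: 21.6
ee_pos: [0.5945, 0.3069, 0.0646]
eef_rot: [0.001, 0.689, 0.725, -0.001]
contact_force: [-0.4, -0.3, 0.2]
finger_gap: 0.051
gripper_force: 0.0
```

Run:
```python
from h import *
cal=get_calibration('top');im=cv2.imread('pics/top0.png');hsv=cv2.cvtColor(im,cv2.COLOR_BGR2HSV).astype(int);H,S,V=hsv[...,0],hsv[...,1],hsv[...,2]
m=((H>95)&(H<125)&(S>90)&(V>100)).astype(np.uint8);m[:235]=0;m[:,:140]=0;m[:,300:]=0;m[285:]=0;n,l,st,c=cv2.connectedComponentsWithStats(m)
for i in range(1,n):
    if st[i,4]>20: print(st[i],c[i],ray(cal,c[i],.034)[:2])
o=go((.595,.308,.17,2.9,4),(.45,.145,.17,2.9,6))
```

```text
[260 246  13  11 102] [266.04901961 251.44117647] [0.44614857 0.12672224]
[229 259  13  10 100] [235.22 263.8 ] [0.41480421 0.20674157]
at [594.5 306.9  64.6] a 2.9 clk 21.6
[[0.2, 0.1, -26.4, 0, 0, 0], [0.2, 0.1, -26.3, 0, 0, 0], [0.2, 0.1, -26.4, 0, 0.1, 0], [0.3, 0.2, -26.3, 0, 0, 0], [-25.9, -25.5, 0, 0, 0, 0]]
[[-25.9, -25.5, 0, 0, 0, 0], [-25.9, -25.5, 0.1, 0, 0, 0], [-26, -25.5, 0, 0, 0, 0], [-25.9, -25.5, 0.1, 0, 0, 0], [-26, -25.5, 0, 0, 0, 0]]
```

Call:
play_rows(rows=[[0, 0, -26, 0, 0, 0], [0, 0, -26, 0, 0, 0], [0, 0, -26, 0, 0, 0], [0, 0, -26, 0, 0, 0], [-22, -26, 0, 0, 0, 0]])

```text
clock: 22.22
ee_pos: [0.5732, 0.286, 0.1735]
eef_rot: [0.003, 0.689, 0.725, 0.004]
contact_force: [-0.3, -1.7, -0.6]
finger_gap: 0.0513
gripper_force: 0.0
```

Call:
play_rows(rows=[[-22, -26, 0, 0, 0, 0], [-22, -26, 0, 0, 0, 0], [-22, -26, 0, 0, 0, 0], [-22, -26, 0, 0, 0, 0], [-22, -26, 0, 0, 0, 0]])

```text
clock: 22.85
ee_pos: [0.4457, 0.1673, 0.1703]
eef_rot: [0.002, 0.689, 0.725, 0.001]
contact_force: [0.8, 0.5, 0.1]
finger_gap: 0.0514
gripper_force: 0.0
```

Call:
play_rows(rows=[[0, 0, 0, 0, 0, 0], [0, 0, 0, 0, 0, 0], [0, 0, 0, 0, 0, 0], [0, 0, 0, 0, 0, 0], [0, 0, 0, 0, 0, 0]])

```text
clock: 23.48
ee_pos: [0.4463, 0.1681, 0.1688]
eef_rot: [0.001, 0.689, 0.725, 0.0]
contact_force: [-0.7, 0.1, 0.4]
finger_gap: 0.0512
gripper_force: 0.0
```

```bash
cat > blanks.py <<'E'
from h import *
import sys
p,R,o=pose();print(np.round(p*1000,1),np.degrees(np.arctan2(R[1,1],R[0,1])))
cal=get_calibration('wrist');im=snap('wrist',sys.argv[1])[:,:,::-1].copy()
hsv=cv2.cvtColor(im,cv2.COLOR_BGR2HSV).astype(int);H,S,V=hsv[...,0],hsv[...,1],hsv[...,2]
m=((H>95)&(H<125)&(S>90)&(V>90)).astype(np.uint8);n,l,st,c=cv2.connectedComponentsWithStats(m)
for i in range(1,n):
    if 150<st[i,4]<6000:
        ct=max(cv2.findContours(np.uint8(l==i),0,2)[0],key=cv2.contourArea).reshape(-1,2).astype(float)
        W=np.float32([ray(cal,q,float(sys.argv[2]))[:2]*1000 for q in ct]);(cc,wh,a)=cv2.minAreaRect(W);b=cv2.boxPoints((cc,wh,a))
        e=b[1]-b[0];f=b[2]-b[1];s=e if np.hypot(*e)<np.hypot(*f) else f   # short side = neck x
        ang=np.degrees(np.arctan2(s[1],s[0]));ang=(ang+90)%180-90
        print(st[i],'centre',np.round(cc,1),'wh',np.round(wh,1),'alpha',round(ang,1))
cv2.imwrite('pics/'+sys.argv[1]+'.png',im)
E
python3 blanks.py w6 .034
```

```text
[446.3 168.1 168.8] 2.8860737384202895
[268 122  33  43 977] centre [416.3 207.7] wh [27.9 19.5] alpha -11.9
[306 225  32  37 754] centre [447.6 127.8] wh [28.6 19.4] alpha -14.0
```

View pics/w6.png

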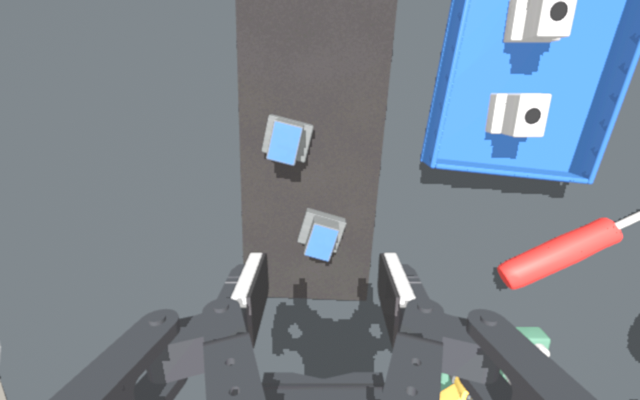

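Run:
```python
from h import *
go((.4476,.1278,.12,-14,3),(.4476,.1278,.042,-14,5),(.4476,.1278,.042,-14,2))
```

```text
at [446.2 168.1 168.8] a 2.9 clk 23.5
[[-13.4, -0.2, 16.3, 0, 0, 5.6], [-13.4, 1.1, 16.3, 0.1, 0, 5.6], [-13.2, 2.3, 16.2, 0, 0.1, 5.7], [0, 0, 15.6, 0, 0, 0], [0, 0, 15.6, 0, 0, 0]]
[[0, 0, 15.6, 0, 0, 0], [0, 0, 15.6, 0, 0, 0], [0, 0, 15.6, 0, 0, 0], [0, 0, 0, 0, 0, 0], [0, 0, 0, 0, 0, 0]]
```

Call:
play_rows(rows=[[-13.4, -0.2, 16, 0, 0, 5.6], [-13.4, 1.1, 16, 0, 0, 5.6], [-13.2, 2.3, 16, 0, 0, 5.7], [0, 0, 15.6, 0, 0, 0], [0, 0, 15.6, 0, 0, 0]])

```text
clock: 24.15
ee_pos: [0.4478, 0.1279, 0.089]
eef_rot: [0.001, 0.788, 0.616, 0.001]
contact_force: [-0.1, 0.9, 0.9]
finger_gap: 0.0511
gripper_force: 0.0
```

Call:
play_rows(rows=[[0, 0, 15.6, 0, 0, 0], [0, 0, 15.6, 0, 0, 0], [0, 0, 15.6, 0, 0, 0], [0, 0, 0, 0, 0, 0], [0, 0, 0, 0, 0, 0]])

```text
clock: 24.78
ee_pos: [0.4477, 0.1276, 0.043]
eef_rot: [0.001, 0.788, 0.615, 0.0]
contact_force: [-0.7, -0.2, 0.3]
finger_gap: 0.0512
gripper_force: 0.0
```

Call:
play_rows(rows=[[0, 0, 0, 0, 0, 0], [0, 0, 0, 0, 0, 0], [0, 0, 0, 0, 0, 0], [0, 0, 0, 0, 0, 0], [0, 0, 0, 0, 0, 0]], hand=1)

```text
clock: 25.4
ee_pos: [0.448, 0.1276, 0.0438]
eef_rot: [0.001, 0.788, 0.615, 0.001]
contact_force: [-1.1, -0.3, 6.8]
finger_gap: 0.0202
gripper_force: 78.9
```

Call:
play_rows(rows=[[0, 0, -25, 0, 0, 0], [0, 0, -35, 0, 0, 0], [0, 0, -35, 0, 0, 0], [0, 0, -35, 0, 0, 0], [0, 0, 0, 0, 0, 0]])

```text
clock: 26.02
ee_pos: [0.4489, 0.1281, 0.1754]
eef_rot: [0.002, 0.788, 0.615, 0.003]
contact_force: [0.3, 0.1, -1.9]
finger_gap: 0.02
gripper_force: 79.0
```

```bash
cat > held.py <<'E'
from h import *
import sys
p,R,o=pose();print(np.round(p*1000,1),'gap',o['finger_gap'],o['gripper_force'])
cal=get_calibration('wrist');im=snap('wrist',sys.argv[1])[:,:,::-1].copy()
hsv=cv2.cvtColor(im,cv2.COLOR_BGR2HSV).astype(int);H,S,V=hsv[...,0],hsv[...,1],hsv[...,2]
m=((H>95)&(H<125)&(S>90)&(V>60)).astype(np.uint8);n,l,st,c=cv2.connectedComponentsWithStats(m)
u=proj(cal,p+R@[0,0,.0068]);print('expected px',u)
i=min((i for i in range(1,n) if st[i,4]>100),key=lambda i:np.hypot(*(c[i]-u)))
ys,xs=np.nonzero(l==i);W=np.array([R.T@(ray(cal,(x,y),p[2]-.0068)-p) for x,y in zip(xs,ys)])*1000
print(st[i],'tool x range',np.percentile(W[:,0],[1,99]),'y range',np.percentile(W[:,1],[1,99]))
E
python3 held.py w7; python3 -c "
import cv2;im=cv2.imread('pics/w7.png');cv2.imwrite('pics/w7c.png',cv2.resize(im[150:400,200:440],None,fx=2,fy=2))"
```

```text
[448.9 128.1 175.4] gap 0.02000940163984042 79.03677821159363
expected px [321.00913766 289.66983594]
[ 299  255   49   58 2762] tool x range [-10.64686537  16.22990807] y range [-9.04785805 10.67293082]
```

View pics/w7c.png

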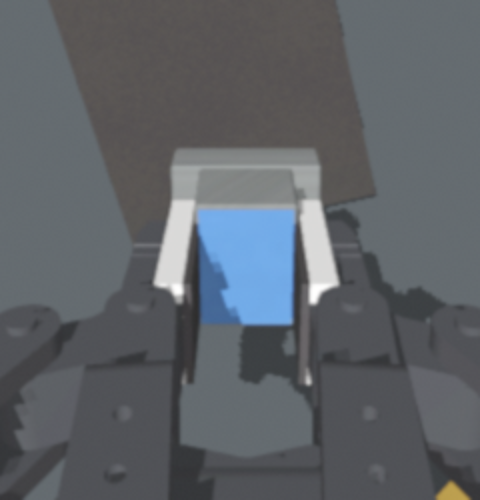

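```bash
python3 -c "
import cv2;im=cv2.imread('pics/w4.png')[155:355,285:385];cv2.imwrite('pics/w4c.png',cv2.resize(im,(400,600)[::1] and None,fx=4,fy=3,interpolation=cv2.INTER_CUBIC))"
```

```text
(no output)
```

View pics/w4c.png

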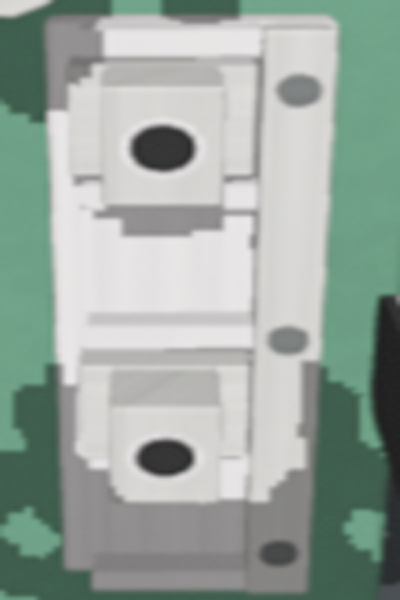

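```bash
cat > fitblk.py <<'E'
from h import *
import pickle
R=Rt(2.868);p=np.array([.6227,-.0604,.1718])
# wrist camera extrinsics in tool frame from present calibration
pn,Rn,o=pose();cal=get_calibration('wrist');Rc=np.array(cal['R'])@Rn;tc=np.array(cal['t'])+np.array(cal['R'])@pn
cal=dict(cal,R=Rc@R.T);cal['t']=tc-cal['R']@p
rows=[(164,87.5),(173.3,80.5),(215.7,45.5),(225,38.5),(263.3,3.5),(271,-3.5),(345,-80.5),(351.7,-87.5)]
fence=[(349.5,175,40),(346.5,328,40)]
def f(v):
    v=np.array(v);r=[proj(cal,(*J(v,(0,y)),.038))[1]-row for row,y in rows]
    for c,row,z in fence:
        W=ray(cal,(c,row),.04);d=W[:2]-v[:2];r.append((d@[np.cos(v[2]),np.sin(v[2])]-.018)*1500)
    return r
s=least_squares(f,(.627,-.122,.05));print(s.x,np.degrees(s.x[2]),np.round(s.fun,1))
f2=lambda v:f((v[0],v[1],np.radians(2.9)))
s=least_squares(f2,(.627,-.122));print(s.x,np.round(s.fun,1))
for y in(63,-21): print(J((*s.x,np.radians(2.9)),(0,y)))
E
python3 fitblk.py
```

```text
[ 0.6290253  -0.12163437  0.05528382] 3.1675295009582713 [ 0.1 -0.2  0.4 -0.7  0.  -0.2  0.6  0.1  0.  -0. ]
[ 0.62897917 -0.12163711] [ 0.  -0.2  0.4 -0.7  0.  -0.2  0.6  0.1 -0.5  0.5]
[ 0.62579181 -0.05871779]
[ 0.63004162 -0.14261021]
```

Run:
```python
from h import *
v=(.628,-.1216,np.radians(3.0));t=J(v,(-4,-21));t=t-[0,.001];print(t)
go((*t,.15,3,8),(*t,.15,3,2))
```

```text
[ 0.62510454 -0.14378056]
at [447.9 127.8 173.9] a -14.0 clk 26.1
[[-27.6, 29.7, 3.1, 0, 0, -2.1], [-28.6, 28.7, 3.1, 0, 0, -2.1], [-29.7, 27.6, 3.1, 0, 0, -2.1], [-30.7, 26.5, 3.1, 0.1, 0, -2.1], [-31.6, 25.4, 3.1, 0, 0, -2.2]]
[[-32.5, 24.1, 3.1, 0.1, 0, -2.1], [-33.4, 22.9, 3, 0, 0, -2.2], [-34.3, 21.7, 3, 0.1, 0, -2.1], [0, 0, 0, 0, 0, 0], [0, 0, 0, 0, 0, 0]]
```

Call:
play_rows(rows=[[-27.6, 29.7, 3, 0, 0, -2.1], [-28.6, 28.7, 3, 0, 0, -2.1], [-29.7, 27.6, 3, 0, 0, -2.1], [-30.7, 26.5, 3, 0, 0, -2.1], [-31.6, 25.4, 3, 0, 0, -2.2]])

```text
clock: 26.7
ee_pos: [0.5576, -0.0432, 0.1562]
eef_rot: [-0.0, 0.728, 0.686, -0.001]
contact_force: [-0.1, 0.3, -1.7]
finger_gap: 0.0198
gripper_force: 79.0
```

Call:
play_rows(rows=[[-32.5, 24.1, 3, 0, 0, -2.1], [-33.4, 22.9, 3, 0, 0, -2.2], [-34.3, 21.7, 3, 0, 0, -2.1], [0, 0, 0, 0, 0, 0], [0, 0, 0, 0, 0, 0]])

```text
clock: 27.32
ee_pos: [0.6231, -0.1434, 0.1477]
eef_rot: [-0.001, 0.689, 0.725, -0.001]
contact_force: [-0.4, -0.1, -2.1]
finger_gap: 0.02
gripper_force: 79.1
```

Call:
play_rows(rows=[[0, 0, 10, 0, 0, 0], [0, 0, 10, 0, 0, 0], [0, 0, 10, 0, 0, 0], [0, 0, 0, 0, 0, 0], [0, 0, 0, 0, 0, 0]])

```text
clock: 27.95
ee_pos: [0.6248, -0.1439, 0.1197]
eef_rot: [0.001, 0.688, 0.725, 0.0]
contact_force: [-0.5, 0.2, -1.8]
finger_gap: 0.0199
gripper_force: 79.0
```

```bash
python3 held.py w8
python3 - <<'E'
from h import *
v=(.628,-.1216,np.radians(3.0));t=J(v,(-4,-21));t=t-[0,.001];
p,R,o=pose();print(o['contact_force'])
go((*t,.073,3,5))
im=cv2.imread('pics/w8.png');cv2.imwrite('pics/w8c.png',cv2.resize(im[60:400,200:440],None,fx=1.7,fy=1.7))
E
```

```text
[ 624.8 -143.9  119.7] gap 0.019854292548432302 79.03978228569031
expected px [321.1210056  289.22129418]
[ 298  255   50   58 2739] tool x range [-10.84962298  16.04340349] y range [-9.08207005 10.51211939]
[ 0.5989626   0.66361296 -1.62173881]
at [ 624.9 -144.   119.9] a 3.0 clk 28.0
[[0, 0, 9.4, 0, 0, 0], [0.1, 0, 9.4, 0, 0, 0], [0, 0, 9.4, 0, 0, 0], [0.1, 0, 9.4, 0.1, 0, 0], [0, 0.1, 9.3, 0, 0.1, 0]]
```

View pics/w8c.png

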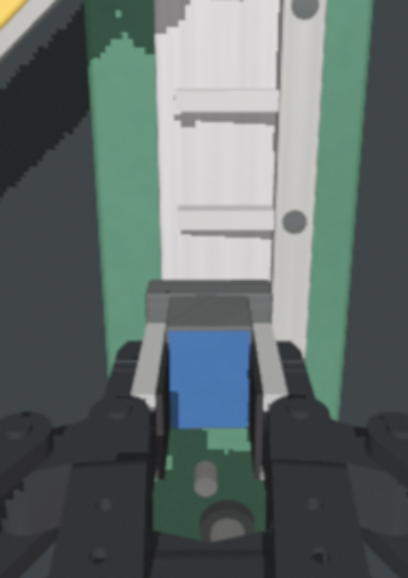

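Run:
```python
from h import *
cal=get_calibration('wrist');v=(.629,-.1216,np.radians(3.1))
for r in (90,112,208,211,231):
    W=ray(cal,(200+225/1.7,60+r/1.7),.038);d=W[:2]-v[:2];c,s=np.cos(v[2]),np.sin(v[2]);print(r,np.round([1000*(c*d[0]+s*d[1]),1000*(-s*d[0]+c*d[1])],1))
W=ray(cal,(200+275/1.7,60+160/1.7),.040);d=W[:2]-v[:2];print('fence x',1000*(c*d[0]+s*d[1]))
p,R,o=pose()
for z in(.0068,.0098):
    for q in ((323,255),(323,313)): print(z,R.T@(ray(cal,q,p[2]-z)-p)*1000)
```

```text
90 [ 1.2 44.5]
112 [ 1.3 37.3]
208 [1.5 3.6]
211 [1.5 2.5]
231 [ 1.5 -5. ]
fence x 18.506530333318903
0.0068 [16.02095467  0.79278323  6.77819515]
0.0068 [-11.89862338   0.78090592   6.81947903]
0.0098 [14.4497674   0.79266293  9.78053138]
0.0098 [-14.1495428    0.78049645   9.82282037]
```

Call:
play_rows(rows=[[0, 0, 10, 0, 0, 0], [0, 0, 10, 0, 0, 0], [0, 0, 10, 0, 0, 0], [0, 0, 8, 0, 0, 0], [0, 0, 5, 0, 0, 0]])

```text
clock: 28.62
ee_pos: [0.6245, -0.1439, 0.0758]
eef_rot: [0.001, 0.689, 0.725, -0.0]
contact_force: [-0.9, -0.5, -2.4]
finger_gap: 0.0197
gripper_force: 79.1
```

Call:
play_rows(rows=[[0, 0, 2, 0, 0, 0], [0, 0, 1, 0, 0, 0], [0, 0, 0, 0, 0, 0], [0, 0, 0, 0, 0, 0], [0, 0, 0, 0, 0, 0]])

```text
clock: 29.25
ee_pos: [0.6249, -0.1441, 0.0738]
eef_rot: [0.001, 0.689, 0.725, 0.0]
contact_force: [-1.4, 0.5, -0.9]
finger_gap: 0.0199
gripper_force: 79.1
```

Call:
play_rows(rows=[[0, 0, 1, 0, 0, 0], [0, 0, 1, 0, 0, 0], [0, 0, 0, 0, 0, 0], [0, 0, 0, 0, 0, 0], [0, 0, 0, 0, 0, 0]])

```text
clock: 29.88
ee_pos: [0.6248, -0.1441, 0.0719]
eef_rot: [0.001, 0.689, 0.725, 0.0]
contact_force: [-1.8, 0.3, 3.3]
finger_gap: 0.02
gripper_force: 79.6
```

Call:
play_rows(rows=[[0, 0, 0, 0, 0, 0], [0, 1, 0, 0, 0, 0], [0, 1, 0, 0, 0, 0], [0, 0, 0, 0, 0, 0], [0, 0, 0, 0, 0, 0]])

```text
clock: 30.5
ee_pos: [0.6262, -0.144, 0.0718]
eef_rot: [0.001, 0.689, 0.725, -0.0]
contact_force: [-4.5, -0.7, 5.9]
finger_gap: 0.02
gripper_force: 80.1
```

Call:
play_rows(rows=[[0, 0, 0, 0, 0, 0], [0, 0, 0, 0, 0, 0], [0, 0, 0, 0, 0, 0], [0, 0, 0, 0, 0, 0], [0, 0, -20, 0, 0, 0]], hand=0.4)

```text
clock: 31.12
ee_pos: [0.6255, -0.1436, 0.0908]
eef_rot: [-0.0, 0.689, 0.725, -0.001]
contact_force: [0.3, -0.6, 0.1]
finger_gap: 0.0513
gripper_force: 0.0
```

Run:
```python
from h import *
t=(.4163,.2077)
go((.625,-.143,.17,3,3),(*t,.17,-12,9),(*t,.10,-12,3))
```

```text
at [ 625.5 -143.6   90.8] a 3.0 clk 31.1
[[0.2, -0.2, -26.4, 0, 0, 0], [0.2, -0.2, -26.4, 0, 0, 0], [0.2, -0.2, -26.4, -0.1, 0, 0], [40.1, -21.1, 0, 0, 0, 1.7], [39.5, -22.3, 0, 0, 0, 1.7]]
[[38.8, -23.5, 0, 0, 0, 1.7], [38.1, -24.6, 0, 0, 0, 1.6], [37.4, -25.7, 0, 0, 0, 1.7], [36.6, -26.8, 0, 0, 0, 1.6], [35.8, -27.8, 0, 0, 0, 1.7]]
[[35, -28.8, -0.1, 0, 0, 1.6], [34.1, -29.8, 0, 0, 0, 1.7], [0, 0, 23.3, 0, 0, 0], [0, 0, 23.3, 0, 0, 0], [0, -0.1, 23.4, 0, 0, 0]]
```

Call:
play_rows(rows=[[0, 0, -26, 0, 0, 0], [0, 0, -26, 0, 0, 0], [0, 0, -26, 0, 0, 0], [40.1, -21.1, 0, 0, 0, 1.7], [39.5, -22.3, 0, 0, 0, 1.7]])

```text
clock: 31.75
ee_pos: [0.5803, -0.0654, 0.1714]
eef_rot: [0.002, 0.711, 0.704, 0.001]
contact_force: [0.4, 0.1, -0.7]
finger_gap: 0.0511
gripper_force: 0.0
```

Call:
play_rows(rows=[[38.8, -23.5, 0, 0, 0, 1.7], [38.1, -24.6, 0, 0, 0, 1.6], [37.4, -25.7, 0, 0, 0, 1.7], [36.6, -26.8, 0, 0, 0, 1.6], [35.8, -27.8, 0, 0, 0, 1.7]])

```text
clock: 32.38
ee_pos: [0.4639, 0.1303, 0.1704]
eef_rot: [0.002, 0.759, 0.651, 0.001]
contact_force: [0.1, 0.6, -0.1]
finger_gap: 0.0513
gripper_force: 0.0
```

Call:
play_rows(rows=[[35, -28.8, 0, 0, 0, 1.6], [34.1, -29.8, 0, 0, 0, 1.7], [0, 0, 23, 0, 0, 0], [0, 0, 23, 0, 0, 0], [0, 0, 23, 0, 0, 0]])

```text
clock: 33.0
ee_pos: [0.4187, 0.2074, 0.1006]
eef_rot: [0.001, 0.777, 0.629, 0.002]
contact_force: [-0.1, 0.3, 0.2]
finger_gap: 0.0513
gripper_force: 0.0
```

```bash
python3 blanks.py w9 .034; python3 -c "
from h import *
go((.4163,.2077,.043,-12,4))"
```

```text
[418.7 207.4 100.6] -11.99514354835296
[ 301  210   33   44 1419] centre [416.4 208. ] wh [27.5 19. ] alpha -12.1
at [417.3 206.7  98.3] a -12.0 clk 33.0
[[0.2, -0.3, 13.8, 0, 0, 0], [0.2, -0.3, 13.8, 0, 0, 0], [0.2, -0.3, 13.8, 0, 0, 0], [0.3, -0.4, 13.9, 0.1, 0.1, 0], [0, 0, 0, 0, 0, 0]]
```

Call:
play_rows(rows=[[1, -1, 14, 0, 0, 0], [0, 0, 14, 0, 0, 0], [0, 0, 14, 0, 0, 0], [0, 0, 13.5, 0, 0, 0], [0, 0, 0, 0, 0, 0]])

```text
clock: 33.67
ee_pos: [0.4167, 0.2075, 0.0432]
eef_rot: [0.001, 0.777, 0.629, -0.001]
contact_force: [0.9, -0.6, 0.4]
finger_gap: 0.0511
gripper_force: 0.0
```

Call:
play_rows(rows=[[0, 0, 0, 0, 0, 0], [0, 0, 0, 0, 0, 0], [0, 0, 0, 0, 0, 0], [0, 0, 0, 0, 0, 0], [0, 0, 0, 0, 0, 0]], hand=1)

```text
clock: 34.3
ee_pos: [0.4175, 0.208, 0.0449]
eef_rot: [0.001, 0.777, 0.629, 0.001]
contact_force: [-0.9, -0.9, 7.6]
finger_gap: 0.0197
gripper_force: 79.3
```

Call:
play_rows(rows=[[0, 0, -25, 0, 0, 0], [0, 0, -35, 0, 0, 0], [0, 0, -35, 0, 0, 0], [0, 0, -35, 0, 0, 0], [0, 0, 0, 0, 0, 0]])

```text
clock: 34.92
ee_pos: [0.4186, 0.2088, 0.1766]
eef_rot: [0.002, 0.777, 0.629, 0.003]
contact_force: [-0.2, -0.3, -2.0]
finger_gap: 0.0196
gripper_force: 79.0
```

```bash
python3 held.py w10
python3 - <<'E'
from h import *
v=(.628,-.1226,np.radians(3.0));t=J(v,(-3,63));print(t)
go((*t,.17,3,7),(*t,.12,3,3))
E
```

```text
[418.6 208.8 176.6] gap 0.01958893545718683 79.02876377105713
expected px [321.13124329 289.62296178]
[ 299  255   49   58 2680] tool x range [-10.66641299  15.75566024] y range [-9.02763166 10.3961045 ]
[ 0.62170695 -0.05984335]
at [417.5 208.3 175.1] a -12.0 clk 35.0
[[-31.4, 36.5, 0.9, 0, 0, -2.1], [-32.7, 35.3, 0.8, 0, 0, -2.2], [-34, 34.1, 0.9, 0, 0, -2.1], [-35.3, 32.8, 0.8, 0.1, 0, -2.2], [-36.5, 31.4, 0.8, 0, 0, -2.1]]
[[-37.6, 30, 0.8, 0.1, 0, -2.2], [-38.7, 28.6, 0.7, 0, 0, -2.1], [0, 0, 16.7, 0, 0, 0], [0, 0, 16.7, 0, 0, 0], [0, 0, 16.6, 0, 0, 0]]
```

Call:
play_rows(rows=[[-31.4, 36.5, 1, 0, 0, -2.1], [-32.7, 35.3, 1, 0, 0, -2.2], [-34, 34.1, 1, 0, 0, -2.1], [-35.3, 32.8, 1, 0, 0, -2.2], [-36.5, 31.4, 1, 0, 0, -2.1]])

```text
clock: 35.6
ee_pos: [0.5627, 0.0151, 0.1677]
eef_rot: [-0.0, 0.715, 0.699, -0.001]
contact_force: [1.5, 0.2, -2.5]
finger_gap: 0.0201
gripper_force: 79.1
```

Call:
play_rows(rows=[[-37.6, 30, 1, 0, 0, -2.2], [-38.7, 28.6, 0, 0, 0, -2.1], [0, 0, 16.5, 0, 0, 0], [0, 0, 16.5, 0, 0, 0], [0, 0, 16.5, 0, 0, 0]])

```text
clock: 36.22
ee_pos: [0.6198, -0.0591, 0.1172]
eef_rot: [-0.0, 0.688, 0.725, -0.001]
contact_force: [0.1, 0.0, -1.7]
finger_gap: 0.0201
gripper_force: 79.2
```

Call:
play_rows(rows=[[0, 0, 10, 0, 0, 0], [0, 0, 5, 0, 0, 0], [0, 0, 0, 0, 0, 0], [0, 0, 0, 0, 0, 0], [0, 0, 0, 0, 0, 0]])

```text
clock: 36.85
ee_pos: [0.6217, -0.0602, 0.1052]
eef_rot: [0.002, 0.689, 0.725, 0.001]
contact_force: [-0.2, 0.3, -1.4]
finger_gap: 0.0196
gripper_force: 79.1
```

```bash
python3 held.py w11
python3 - <<'E'
from h import *
v=(.628,-.1226,np.radians(3.0));t=J(v,(-3,63))
go((*t,.0745,3,5))
cal=get_calibration('wrist')
print(np.round([proj(cal,(*J((.629,-.1226,np.radians(3.1)),(0,y)),.038)) for y in (87.5,80.5,45.5,38.5)],1).tolist())
im=cv2.imread('pics/w11.png');cv2.imwrite('pics/w11c.png',cv2.resize(im[40:400,200:440],None,fx=1.6,fy=1.6))
E
```

```text
[621.7 -60.2 105.2] gap 0.019600760173803813 79.1356873512268
expected px [321.12707682 289.24726188]
[ 299  255   49   57 2670] tool x range [-10.33719681  16.05784322] y range [-8.97537999 10.46730064]
at [621.7 -60.2 105.1] a 3.0 clk 36.9
[[0.1, 0, 6.1, 0, 0, 0], [0.1, 0, 6.1, 0, 0, 0], [0.1, 0, 6.1, 0.1, 0, 0], [0.1, 0, 6.1, 0, 0, 0], [0, 0, 6.2, 0.1, 0.1, 0]]
[[328.1, 191.0], [328.1, 202.7], [328.0, 257.4], [327.9, 267.6]]
```

View pics/w11c.png

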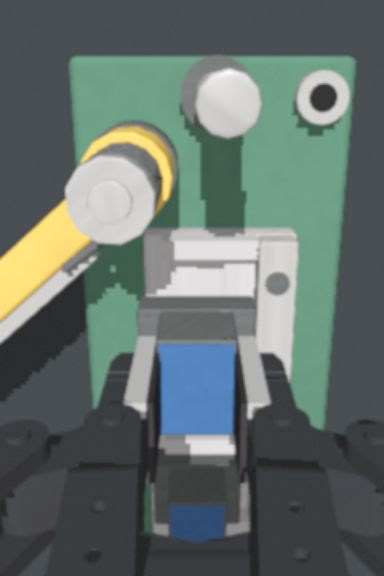

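Call:
play_rows(rows=[[0.3, 0, 8, 0, 0, 0], [0, 0, 8, 0, 0, 0], [0, 0, 7, 0, 0, 0], [0, 0, 5, 0, 0, 0], [0, 0, 2, 0, 0, 0]])

```text
clock: 37.52
ee_pos: [0.6212, -0.0598, 0.0739]
eef_rot: [0.001, 0.689, 0.725, -0.0]
contact_force: [0.2, -0.5, -1.5]
finger_gap: 0.0197
gripper_force: 79.1
```

Call:
play_rows(rows=[[0, 0, 1, 0, 0, 0], [0, 0, 1, 0, 0, 0], [0, 0, 0, 0, 0, 0], [0, 0, 0, 0, 0, 0], [0, 0, 0, 0, 0, 0]])

```text
clock: 38.15
ee_pos: [0.6216, -0.0599, 0.073]
eef_rot: [0.001, 0.689, 0.725, 0.0]
contact_force: [-2.0, -0.2, 5.2]
finger_gap: 0.0198
gripper_force: 79.9
```

Call:
play_rows(rows=[[0, 1, 0, 0, 0, 0], [0, 0.5, 0, 0, 0, 0], [0, 0, 0, 0, 0, 0], [0, 0, 0, 0, 0, 0], [0, 0, 0, 0, 0, 0]])

```text
clock: 38.78
ee_pos: [0.6218, -0.0599, 0.073]
eef_rot: [0.0, 0.689, 0.725, -0.001]
contact_force: [-6.8, -0.2, 10.8]
finger_gap: 0.0197
gripper_force: 80.7
```

Call:
play_rows(rows=[[0, 0, 0, 0, 0, 0], [0, 0, 0, 0, 0, 0], [0, 0, 0, 0, 0, 0], [0, 0, 0, 0, 0, 0], [0, 0, -25, 0, 0, 0]], hand=0.4)

```text
clock: 39.4
ee_pos: [0.6214, -0.0596, 0.096]
eef_rot: [-0.0, 0.689, 0.725, -0.001]
contact_force: [-0.2, -0.4, 0.5]
finger_gap: 0.0514
gripper_force: 0.0
```

Call:
play_rows(rows=[[0, 0, -25, 0, 0, 0], [0, 0, -25, 0, 0, 0], [0, 0, -25, 0, 0, 0], [0, 0, 0, 0, 0, 0], [0, 0, 0, 0, 0, 0]])

```text
clock: 40.02
ee_pos: [0.6223, -0.0596, 0.1718]
eef_rot: [0.001, 0.689, 0.725, -0.0]
contact_force: [-1.1, -0.7, 0.3]
finger_gap: 0.0513
gripper_force: 0.0
```

```bash
python3 tray.py c; python3 blanks.py w12 .062
python3 - <<'E'
from h import *
v=(.629,-.1226,np.radians(3.1));print('nests',J(v,(0,63)),J(v,(0,-21)))
cal=get_calibration('wrist')
for r in spotter.pinpoint('wing_grip','wrist')[:2]: print(r['conf'],r['uv'],ray(cal,r['uv'],.073))
cal=get_calibration('scene')
for r in spotter.pinpoint('wing_grip','scene')[:2]: print('scene',r['conf'],r['uv'],ray(cal,r['uv'],.073))
v=(.627,-.1226,np.radians(3.0));
for a in(.85,.83,0): print(a,J(v,(-25-237*np.sin(a),112-237*np.cos(a))))
E
```

```text
[622.3 -59.6 171.8] 0.05127547343725642 0.0
tray_in 0.93 [388. 168.] [0.6   0.272 0.004]
done0_mid 0.55 [378. 170.] [0.592 0.231 0.02 ]
blank0_mid 0.54 [292. 240.] [ 0.61  -0.139  0.018]
[622.1 -59.6 171.4] 2.9675292501833104
[ 308  189   29   38 1058] centre [622.4 -60.1] wh [19.5 28.1] alpha 3.6
[310 292  26  31 775] centre [ 626.8 -143. ] wh [19.8 27.8] alpha 3.0
nests [ 0.62559303 -0.05969219] [ 0.63013566 -0.14356927]
0.7 [59.7, 342.3] [ 0.4238702  -0.17782889  0.073     ]
0.3 [321.9, 250.0] [ 0.62377597 -0.08774449  0.073     ]
scene 0.48 [242.5, 199.5] [ 0.43919894 -0.18110215  0.073     ]
0.85 [ 0.42654938 -0.17758213]
0.83 [ 0.42989348 -0.18094127]
0 [ 0.60857626 -0.24873709]
```

Run:
```python
from h import *
go((.428,-.178,.16,44.3,5))
```

```text
at [622.5 -59.6 171.9] a 3.0 clk 40.4
[[-21.6, -40.1, 2.4, 0, 0, -8.3], [-15.6, -42.8, 2.4, 0, 0, -8.3], [-9.3, -44.6, 2.4, 0, 0, -8.2], [-2.8, -45.4, 2.3, 0, 0, -8.3], [3.7, -45.4, 2.4, 0, 0.1, -8.2]]
```

Call:
play_rows(rows=[[-21.6, -40.1, 2.4, 0, 0, -8.3], [-15.6, -42.8, 2.4, 0, 0, -8.3], [-9.3, -44.6, 2.4, 0, 0, -8.2], [-2.8, -45.4, 2.4, 0, 0, -8.3], [3.7, -45.4, 2.4, 0, 0, -8.2]])

```text
clock: 41.0
ee_pos: [0.4271, -0.1787, 0.1603]
eef_rot: [0.001, 0.386, 0.922, -0.0]
contact_force: [-0.2, 0.1, 0.6]
finger_gap: 0.0511
gripper_force: 0.0
```

Call:
play_rows(rows=[[0, 0, 0, 0, 0, 0], [0, 0, 0, 0, 0, 0], [0, 0, 0, 0, 0, 0], [0, 0, 0, 0, 0, 0], [0, 0, 0, 0, 0, 0]])

```text
clock: 41.62
ee_pos: [0.4286, -0.1778, 0.1603]
eef_rot: [0.001, 0.388, 0.922, -0.0]
contact_force: [0.2, -0.8, 0.1]
finger_gap: 0.0515
gripper_force: 0.0
```

Run:
```python
from h import *
p,R,o=pose();print(np.round(p*1000,1),np.degrees(np.arctan2(R[1,1],R[0,1])),np.round(o['joint_positions'],2))
cal=get_calibration('wrist');im=snap('wrist','w13')[:,:,::-1].copy();hsv=cv2.cvtColor(im,cv2.COLOR_BGR2HSV).astype(int)
H,S,V=hsv[...,0],hsv[...,1],hsv[...,2]
red=(((H<8)|(H>172))&(S>150)&(V>90)).astype(np.uint8);n,l,st,c=cv2.connectedComponentsWithStats(red)
for i in range(1,n):
    if st[i,4]>150:
        ys,xs=np.nonzero(l==i);W=np.array([ray(cal,(x,y),.082)[:2]*1000 for x,y in zip(xs,ys)]);cc=W.mean(0);ev,E=np.linalg.eigh(np.cov((W-cc).T));d=E[:,1]
        print(st[i],cc,'dir',np.degrees(np.arctan2(d[1],d[0])),'len',np.ptp(W@d),'mid',cc+d*(((W-cc)@d).max()+((W-cc)@d).min())/2)
for r in spotter.pinpoint('wing_grip','wrist')[:2]: print(r['conf'],r['uv'],ray(cal,r['uv'],.073))
```

```text
[ 428.6 -177.8  160.3] 44.30629091612237 [-0.42  0.34  2.05 -0.    0.75 -1.19]
[ 309  170   25   93 1353] [ 424.95414385 -174.72382036] dir 133.86245533255715 len 60.858991674969786 mid [ 425.82492215 -175.62988046]
0.7 [319.2, 218.7] [ 0.42759718 -0.17943223  0.073     ]
```

View pics/w13.png

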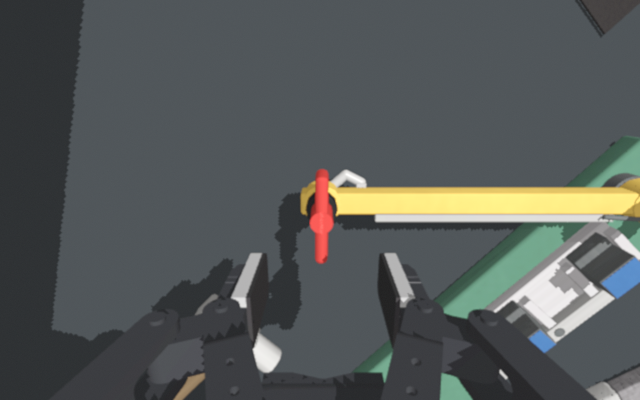

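Call:
play_rows(rows=[[0.8, -1, 20, 0, 0, 0], [0, 0, 20, 0, 0, 0], [0, 0, 20, 0, 0, 0], [0, 0, 14, 0, 0, 0], [0, 0, 6, 0, 0, 0]], hand=0.6)

```text
clock: 42.35
ee_pos: [0.4269, -0.1782, 0.0796]
eef_rot: [0.001, 0.389, 0.921, -0.0]
contact_force: [0.0, 0.1, -0.2]
finger_gap: 0.0343
gripper_force: 0.0
```

Call:
play_rows(rows=[[0, 0, 0, 0, 0, 0], [0, 0, 0, 0, 0, 0], [0, 0, 0, 0, 0, 0], [0, 0, 0, 0, 0, 0], [0, 0, 0, 0, 0, 0]], hand=1, squeeze=100)

```text
clock: 42.98
ee_pos: [0.4273, -0.1779, 0.0806]
eef_rot: [0.001, 0.389, 0.921, 0.0]
contact_force: [2.9, 5.2, -4.9]
finger_gap: 0.0162
gripper_force: 98.0
```

Run:
```python
from h import *
p,R,o=pose();print(o['contact_force'],o['moment'],o['finger_gap'],o['gripper_force'])
v=(.627,-.1226,np.radians(3.0))
print(J(v,(-25,112)),1000*(p[:2]-J(v,(-25-237*np.sin(.85),112-237*np.cos(.85)))))
w=[(*J(v,(-25-237*np.sin(a),112-237*np.cos(a))),.0795,93-np.degrees(a),1) for a in np.linspace(.85,0.02,21)[1:]]
go(*w)
```

```text
[ 2.90063598  5.21871649 -4.90080588] [ 0.80317399 -0.36366795 -0.03943099] 0.016207929752981087 98.03699612617493
[ 0.59617263 -0.01206189] [ 0.70605514 -0.31251045]
at [ 427.3 -177.9   80.6] a 44.3 clk 43.0
[[-9.1, -0.1, 1.1, 0.1, 0.1, -2.4], [-9.8, 0.2, 0, 0, 0, -2.4], [-9.9, 0.2, 0, 0, 0, -2.4], [-9.8, 0.2, 0, 0, 0, -2.4], [-9.8, 0.2, 0, 0, 0, -2.3]]
[[-9.9, 0.2, 0, 0, 0, -2.4], [-9.8, 0.2, 0, 0, 0, -2.4], [-9.9, 0.2, 0, -0.1, 0, -2.4], [-9.8, 0.2, 0, 0, 0, -2.3], [-9.8, 0.3, 0, 0, 0, -2.4]]
[[-9.9, 0.2, 0, 0, 0, -2.4], [-9.8, 0.2, 0, 0, 0, -2.4], [-9.8, 0.2, 0, 0, 0, -2.4], [-9.8, 0.2, 0, 0, 0, -2.3], [-9.9, 0.2, 0, 0, 0, -2.4]]
[[-9.8, 0.2, 0, 0, 0, -2.4], [-9.8, 0.2, 0, 0, 0, -2.4], [-9.9, 0.2, 0, 0, 0, -2.3], [-9.8, 0.2, 0.1, 0, 0, -2.4], [-9.8, 0.2, 0, 0, 0, -2.4]]
```

Call:
play_rows(rows=[[-9.1, 0, 0.5, 0, 0, -2.4], [-9.8, 0.2, 0, 0, 0, -2.4], [-9.9, 0.2, 0, 0, 0, -2.4], [-9.8, 0.2, 0, 0, 0, -2.4], [-9.8, 0.2, 0, 0, 0, -2.3]])

```text
clock: 43.6
ee_pos: [0.4639, -0.2085, 0.0804]
eef_rot: [0.0, 0.291, 0.957, 0.0]
contact_force: [-0.1, 8.3, 3.4]
finger_gap: 0.0169
gripper_force: 98.9
```

Call:
play_rows(rows=[[-9.9, 0.2, 0, 0, 0, -2.4], [-9.8, 0.2, 0, 0, 0, -2.4], [-9.9, 0.2, 0, 0, 0, -2.4], [-9.8, 0.2, 0, 0, 0, -2.3], [-9.8, 0.3, 0, 0, 0, -2.4]])

```text
clock: 44.22
ee_pos: [0.5067, -0.2312, 0.0804]
eef_rot: [-0.0, 0.19, 0.982, 0.0]
contact_force: [-3.4, 5.7, 4.7]
finger_gap: 0.0162
gripper_force: 98.9
```

Run:
```python
from h import *
p,R,o=pose();print(o['contact_force'],o['moment'],o['finger_gap'],o['gripper_force'])
v=(.627,-.1226,np.radians(3.0))
d=p[:2]-J(v,(-25,112));print('r',np.hypot(*d)*1000,'a',.0524-np.arctan2(d[1],d[0])-np.pi/2)
w=[(*J(v,(-25-237*np.sin(a),112-237*np.cos(a))),.0797,93-np.degrees(a),1) for a in np.linspace(.435,0.02,11)[1:]]
go(*w)
```

```text
[-3.43905081  5.70310887  4.70219384] [ 0.99401638  0.57756201 -0.05631856] 0.016215455675541623 98.94486665725708
r 236.7007411253597 a 0.4400079974325397
at [ 506.7 -231.2   80.4] a 68.1 clk 44.2
[[-11, -0.1, 0.7, 0, 0, -2.3], [-9.8, 0.2, 0, 0, 0, -2.4], [-9.9, 0.2, 0, 0, 0, -2.4], [-9.8, 0.2, 0, 0, 0, -2.4], [-9.8, 0.2, 0, 0, 0, -2.3]]
[[-9.9, 0.2, 0, 0, 0, -2.4], [-9.8, 0.2, 0, 0, 0, -2.4], [-9.8, 0.2, 0, 0, 0, -2.4], [-9.9, 0.2, 0, 0, 0, -2.3], [-9.8, 0.2, -0.1, 0, 0, -2.4]]
```

Call:
play_rows(rows=[[-10.5, 0, 0, 0, 0, -2.3], [-9.8, 0.2, 0, 0, 0, -2.4], [-9.9, 0.2, 0, 0, 0, -2.4], [-9.8, 0.2, 0, 0, 0, -2.4], [-9.8, 0.2, 0, 0, 0, -2.3]])

```text
clock: 44.85
ee_pos: [0.5539, -0.245, 0.0804]
eef_rot: [-0.001, 0.088, 0.996, 0.0]
contact_force: [-5.7, 7.7, 4.2]
finger_gap: 0.0165
gripper_force: 99.0
```

Call:
play_rows(rows=[[-9.9, 0.2, 0, 0, 0, -2.4], [-9.8, 0.2, 0, 0, 0, -2.4], [-9.8, 0.2, 0, 0, 0, -2.4], [-9.9, 0.2, 0, 0, 0, -2.3], [-9.8, 0.2, 0, 0, 0, -2.4]])

```text
clock: 45.48
ee_pos: [0.6024, -0.2489, 0.0804]
eef_rot: [-0.001, -0.016, 1.0, 0.0]
contact_force: [-6.0, 4.4, 4.5]
finger_gap: 0.0164
gripper_force: 99.1
```

```bash
cat > st.py <<'E'
from h import *
p,R,o=pose();print(np.round(p*1000,1),'alpha',np.degrees(np.arctan2(R[1,1],R[0,1])),'F',np.round(o['contact_force'],1),'M',np.round(o['moment'],2),'gap',o['finger_gap'],o['gripper_force'],'clk',o['clock'])
v=(.627,-.1226,np.radians(3.0))
d=p[:2]-J(v,(-25,112));print('r',np.hypot(*d)*1000,'a',.0524-np.arctan2(d[1],d[0])-np.pi/2)
E
python3 st.py
```

```text
[ 602.4 -248.9   80.4] alpha 91.84463231158037 F [-6.   4.4  4.5] M [ 0.63  1.16 -0.07] gap 0.01641637919727522 99.06226873397827 clk 45.475
r 236.8801121005721 a 0.026024878903277315
```

Call:
play_rows(rows=[[-2, 0, 0, 0, 0, -0.5], [-2, 0, 0, 0, 0, -0.5], [0, 0, 0, 0, 0, 0], [0, 0, 0, 0, 0, 0], [0, 0, 0, 0, 0, 0]])

```text
clock: 46.1
ee_pos: [0.6063, -0.2487, 0.0804]
eef_rot: [-0.001, -0.024, 1.0, 0.0]
contact_force: [-6.8, 4.9, 4.4]
finger_gap: 0.0163
gripper_force: 99.0
```

Call:
play_rows(rows=[[-1.5, 0, 0, 0, 0, 0], [-1, 0, 0, 0, 0, 0], [0, 0, 0, 0, 0, 0], [0, 0, 0, 0, 0, 0], [0, 0, 0, 0, 0, 0]])

```text
clock: 46.72
ee_pos: [0.6086, -0.2486, 0.0804]
eef_rot: [-0.001, -0.024, 1.0, 0.0]
contact_force: [-5.8, 3.8, 4.8]
finger_gap: 0.0165
gripper_force: 99.0
```

Call:
play_rows(rows=[[-1, 0, 0, 0, 0, 0], [-1, 0, 0, 0, 0, 0], [0, 0, 0, 0, 0, 0], [0, 0, 0, 0, 0, 0], [0, 0, 0, 0, 0, 0]])

```text
clock: 47.35
ee_pos: [0.61, -0.2485, 0.0804]
eef_rot: [-0.002, -0.024, 1.0, 0.0]
contact_force: [-9.0, 3.7, 5.5]
finger_gap: 0.0165
gripper_force: 99.2
```

```bash
python3 st.py
```

```text
[ 610.  -248.5   80.4] alpha 92.78960446393168 F [-9.   3.7  5.5] M [0.51 1.54 0.04] gap 0.016470280711376274 99.19528484344482 clk 47.35
r 236.87093447829295 a -0.005823921265482701
```

Call:
play_rows(rows=[[-1, 0, 0, 0, 0, 0], [-1, 0, 0, 0, 0, 0], [0, 0, 0, 0, 0, 0], [0, 0, 0, 0, 0, 0], [0, 0, 0, 0, 0, 0]])

```text
clock: 47.98
ee_pos: [0.6102, -0.2485, 0.0803]
eef_rot: [-0.004, -0.024, 1.0, 0.001]
contact_force: [-16.7, 2.0, 10.9]
finger_gap: 0.0166
gripper_force: 99.7
```

```bash
python3 st.py
```

```text
[ 610.2 -248.5   80.3] alpha 92.8004003255597 F [-16.7   2.   10.9] M [0.3  2.58 0.06] gap 0.016617263465720355 99.72851157188416 clk 47.975
r 236.86122439272194 a -0.00698365560949421
```

Call:
play_rows(rows=[[0, 0, 0, 0, 0, 9], [0, 0, 0, 0, 0, 9], [0, 0, 0, 0, 0, 9], [0, 0, 0, 0, 0, 9], [0, 0, 0, 0, 0, 9]])

```text
clock: 48.6
ee_pos: [0.6101, -0.249, 0.0803]
eef_rot: [-0.004, 0.362, 0.932, -0.001]
contact_force: [-16.8, -0.4, 10.8]
finger_gap: 0.0168
gripper_force: 99.9
```

```bash
python3 st.py
```

```text
[ 610.1 -249.    80.3] alpha 47.514867457127295 F [-16.8  -0.4  10.8] M [-0.09  2.78  0.07] gap 0.0167794124099246 99.89679336547852 clk 48.6
r 237.32078939823504 a -0.006141417157635276
```

Call:
play_rows(rows=[[0, 0, 0, 0, 0, 9], [0, 0, 0, 0, 0, 9], [0, 0, 0, 0, 0, 9], [0, 0, 0, 0, 0, 9], [0, 0, 0, 0, 0, 9]])

```text
clock: 49.22
ee_pos: [0.6096, -0.2492, 0.0803]
eef_rot: [-0.003, 0.691, 0.722, -0.003]
contact_force: [-18.5, -2.4, 11.9]
finger_gap: 0.0164
gripper_force: 100.1
```

Call:
play_rows(rows=[[0, 0, 0, 0, 0, 2], [0, 0, 0, 0, 0, 2], [0, 0, 0, 0, 0, 0], [0, 0, 0, 0, 0, 0], [0, 0, 0, 0, 0, 0]])

```text
clock: 49.85
ee_pos: [0.6095, -0.2492, 0.0803]
eef_rot: [-0.003, 0.714, 0.7, -0.003]
contact_force: [-17.3, -1.0, 10.9]
finger_gap: 0.0165
gripper_force: 100.1
```

```bash
python3 st.py
python3 - <<'E'
from h import *
im=snap('wrist','w14');cv2.imwrite('pics/w14c.png',cv2.resize(im[60:400,160:480,::-1],None,fx=1.6,fy=1.6))
E
```

```text
[ 609.5 -249.2   80.3] alpha -1.0761042340021172 F [-17.3  -1.   10.9] M [-0.21  3.18  0.85] gap 0.016450696359733712 100.06864786148071 clk 49.85
r 237.50954193517921 a -0.0038847807703084047
```

View pics/w14c.png

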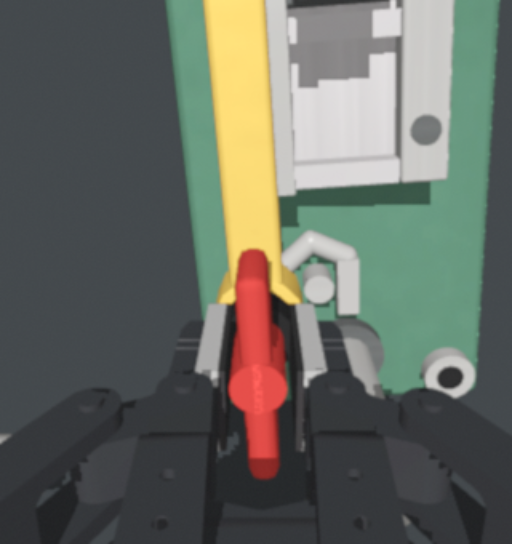

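Call:
play_rows(rows=[[0, -1, 0, 0, 0, 0], [0, -1, 0, 0, 0, 0], [0, 0, 0, 0, 0, 0], [0, 0, 0, 0, 0, 0], [0, 0, 0, 0, 0, 0]])

```text
clock: 50.52
ee_pos: [0.6092, -0.2492, 0.0804]
eef_rot: [-0.002, 0.714, 0.7, -0.002]
contact_force: [-12.0, -0.9, 8.0]
finger_gap: 0.0165
gripper_force: 99.5
```

Call:
play_rows(rows=[[0, 0, 0, 0, 0, 0], [0, 0, 0, 0, 0, 0], [0, 0, 0, 0, 0, 0], [0, 0, 0, 0, 0, 0], [0, 0, 0, 0, 0, 0]], hand=0.62)

```text
clock: 51.15
ee_pos: [0.6126, -0.2493, 0.0804]
eef_rot: [0.001, 0.715, 0.7, 0.0]
contact_force: [-3.7, -1.4, 3.2]
finger_gap: 0.0326
gripper_force: 2.0
```

Call:
play_rows(rows=[[0, 0, -15, 0, 0, 0], [0, 0, -30, 0, 0, 0], [0, 0, -40, 0, 0, 0], [0, 0, -40, 0, 0, 0], [0, 0, 0, 0, 0, 0]])

```text
clock: 51.78
ee_pos: [0.6156, -0.2498, 0.2106]
eef_rot: [0.005, 0.715, 0.7, 0.002]
contact_force: [0.6, 0.3, -0.4]
finger_gap: 0.0327
gripper_force: 0.0
```

Call:
play_rows(rows=[[40, 0, -10, 0, 0, 0], [40, 0, -10, 0, 0, 0], [0, 0, 0, 0, 0, 0], [0, 0, 0, 0, 0, 0], [0, 0, 0, 0, 0, 0]])

```text
clock: 52.4
ee_pos: [0.6141, -0.1699, 0.2247]
eef_rot: [0.001, 0.715, 0.699, 0.0]
contact_force: [-0.5, 0.2, 0.1]
finger_gap: 0.0324
gripper_force: 0.0
```

```bash
python3 tray.py d; python3 blanks.py w15 .062
python3 - <<'E'
from h import *
cal=get_calibration('wrist');im=cv2.imread('pics/w15.png');hsv=cv2.cvtColor(im,cv2.COLOR_BGR2HSV).astype(int)
H,S,V=hsv[...,0],hsv[...,1],hsv[...,2]
red=(((H<8)|(H>172))&(S>150)&(V>90)).astype(np.uint8);n,l,st,c=cv2.connectedComponentsWithStats(red)
for i in range(1,n):
    if st[i,4]>150:
        ys,xs=np.nonzero(l==i);W=np.array([ray(cal,(x,y),.085)[:2]*1000 for x,y in zip(xs,ys)]);cc=W.mean(0);ev,E=np.linalg.eigh(np.cov((W-cc).T));d=E[:,1]
        print('red',st[i],cc,'dir',np.degrees(np.arctan2(d[1],d[0]))%180,np.ptp(W@d))
v=(.629,-.1226,np.radians(3.1));print('nests',J(v,(0,63)),J(v,(0,-21)))
yel=(H>12)&(H<40)&(S>100)&(V>100)
g=[]
for y in range(60,230,4):
    x=np.nonzero(yel[y,200:420])[0]+200
    if 8<len(x)<60: g.append(ray(cal,(x.mean(),y),.05)[:2])
g=np.array(g);q=np.polyfit(g[:,1],g[:,0],1);print('bar deg',np.degrees(np.arctan(-q[0])))
a=cv2.imread('pics/s_d.png')[110:330,140:480];cv2.imwrite('pics/fin.png',np.hstack([cv2.resize(im[60:400,180:460],(412,500)),cv2.resize(a,(388,251)).repeat(1,0) if 0 else cv2.copyMakeBorder(cv2.resize(a,(388,251)),0,249,0,0,0)]))
E
```

```text
[ 614.1 -169.9  224.7] 0.03237662716680956 0.0
tray_in 0.89 [389. 168.] [0.601 0.273 0.004]
done0_mid 0.48 [377. 169.] [0.585 0.231 0.02 ]
blank0_mid 0.57 [293. 240.] [ 0.612 -0.134  0.018]
[ 614.1 -169.7  224.8] -1.2819157693456054
[ 320   26   28   42 1067] centre [625.7 -60.1] wh [20.  27.9] alpha 2.8
[327 138  26  35 796] centre [ 629.9 -143.4] wh [19.9 28. ] alpha 3.2
red [309 241  16  67 712] [ 608.05037627 -241.88776059] dir 91.75034238986528 64.85235254533308
nests [ 0.62559303 -0.05969219] [ 0.63013566 -0.14356927]
bar deg 2.5540738801122798
```

View pics/fin.png

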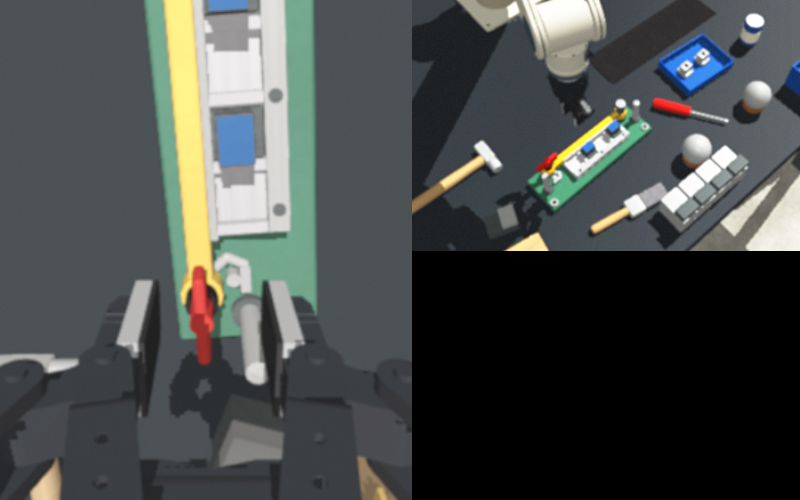

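```bash
python3 -c "
from h import *
print(robot.sign_off())"
```

```text
the job is handed in; nothing more can be done
None
```

The load is changed and the job handed in at about 52 s (no verdict returned): the last pictures show the bar shut with the wings in line, both blanks within about 1 mm of home at the fence, and both finished nuts in the tray.

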